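Make an inspection bench ready: row of shells, hold-down valve, focus pointer

TASK

Get the microscope bench ready for the next batch. First lay every white shell on the holding plate, flat and squarely inside the white outline beside the dot of its own colour, so that they stand in one straight row; then, and only then, open the hold-down valve until its blue lever points at the red line on the dial, and last of all turn the focus knob in small steps until the blue pointer stands exactly at the red index mark. Leave the dark grey master shell, the bottle and the jar where they are.

Things in the scene. Friction and masses are not known exactly. Their poses are not given: they have to be found in the camera images.
- shell_red: white moulded shell with a red dot on top, block 44 (x) by 34 (y) by 22 high, with two low tabs (8 high) at either end that make it 56 long in x; origin at the centre of its underside, z up; about 45 g; may be absent. Either way round (half a turn) is the same
- place_red (a point): centre of the white outline (61 by 40) beside the red dot, on the top face (6 above the bench) of the dark holding plate, 110 by 380, fixed to the bench; five outlines stand in a row, 70 apart along this y axis, each with its dot on the robot's side (-x); its x axis is the long direction of a shell lying squarely in it
- shell_yellow: white moulded shell with a yellow dot on top, block 44 (x) by 34 (y) by 22 high, with two low tabs (8 high) at either end that make it 56 long in x; origin at the centre of its underside, z up; about 45 g; may be absent. Either way round (half a turn) is the same
- place_yellow (a point): centre of the white outline (61 by 40) beside the yellow dot, on the top face (6 above the bench) of the dark holding plate, 110 by 380, fixed to the bench; five outlines stand in a row, 70 apart along this y axis, each with its dot on the robot's side (-x); its x axis is the long direction of a shell lying squarely in it
- shell_green: white moulded shell with a green dot on top, block 44 (x) by 34 (y) by 22 high, with two low tabs (8 high) at either end that make it 56 long in x; origin at the centre of its underside, z up; about 45 g; may be absent. Either way round (half a turn) is the same
- place_green (a point): centre of the white outline (61 by 40) beside the green dot, on the top face (6 above the bench) of the dark holding plate, 110 by 380, fixed to the bench; five outlines stand in a row, 70 apart along this y axis, each with its dot on the robot's side (-x); its x axis is the long direction of a shell lying squarely in it
- shell_blue: white moulded shell with a blue dot on top, block 44 (x) by 34 (y) by 22 high, with two low tabs (8 high) at either end that make it 56 long in x; origin at the centre of its underside, z up; about 45 g; may be absent. Either way round (half a turn) is the same
- place_blue (a point): centre of the white outline (61 by 40) beside the blue dot, on the top face (6 above the bench) of the dark holding plate, 110 by 380, fixed to the bench; five outlines stand in a row, 70 apart along this y axis, each with its dot on the robot's side (-x); its x axis is the long direction of a shell lying squarely in it
- shell_pink: white moulded shell with a pink dot on top, block 44 (x) by 34 (y) by 22 high, with two low tabs (8 high) at either end that make it 56 long in x; origin at the centre of its underside, z up; about 45 g; may be absent. Either way round (half a turn) is the same
- place_pink (a point): centre of the white outline (61 by 40) beside the pink dot, on the top face (6 above the bench) of the dark holding plate, 110 by 380, fixed to the bench; five outlines stand in a row, 70 apart along this y axis, each with its dot on the robot's side (-x); its x axis is the long direction of a shell lying squarely in it
- master: dark grey metal master shell of the same shape without a coloured dot, to be left alone; origin at the centre of its underside
- valve_unit: hold-down valve: square base 140 with brass body and white round dial (radius 76, top face 46 above the bench), fixed to the bench; origin at the centre of its underside, on the lever's upright axis
- valve_lever (a joint): angle of the blue valve lever, rad: 0 = closed, lever along the unit's +x; grows anticlockwise seen from above up to 1.57 (towards the unit's +y); stays where it is left; turns with about 0.12 N m
- lever_grip (a point): middle of the upright round handle post on the lever, 18 in diameter, 46 from the lever's axis, top 11 above this point, 25 of free post below this point
- lever_tip (a point): pointed end of the lever, 70 from its axis, about 3 above the dial
- valve_mark (a point): outer end of the red line on the dial, 70 from the lever's axis; the line points from the axis outwards
- focus_unit: focus drive: grey box 140 (x) by 130 (y) by 40 high, fixed to the bench, knob on the robot's side, white scale on the far side; origin at the centre of its underside
- focus_knob (a joint): angle of the black focus knob, rad, 0 to 11 (several whole turns), grows clockwise seen from above; stays where it is left; turns with about 0.05 N m; each radian clockwise moves the pointer 6 mm towards the unit's -y, anticlockwise moves it back (the microscope's head follows too)
- knob_grip (a point): middle of the knob's upright grip bar, on the knob's upright axis (axis 30 from the unit's centre towards -x), 66 above the bench; the bar is 40 long, 12 thick, 26 high (from 14 below to 12 above this point), over a disc 46 in diameter; this point's x axis runs along the bar and turns with it
- pointer_tip (a point): tip of the blue pointer, on the scale on top of the focus drive; it slides along the unit's y axis, only the knob moves it
- focus_mark (a point): tip of the red index mark on the same scale; the pointer is aligned when both have the same position along the unit's y axis (this point's y axis)
- alcohol: bottle with red cap, 90 high, 48 in diameter, bystander
- swabs: white jar with blue lid, 50 high, 52 in diameter, bystander

How it is judged:
On the way, in this order (a step that is already met when the one before it is completed fails the run):
1. every white shell present lies in its own outline, squarely and let go (horizontal distance between shell_red and place_red below 0.007 m and z of shell_red in the frame of place_red below 0.004 m and angle between the x axis of shell_red and the x axis of place_red, either way round below 0.12 rad and angle between each of shell_red, shell_yellow, shell_green, shell_blue, shell_pink's own z axis and vertical below 0.1 rad and linear speed of each of shell_red, shell_yellow, shell_green, shell_blue, shell_pink below 0.02 m/s and contact force between the fingers and shell_red below 0.3 N and horizontal distance between shell_yellow and place_yellow below 0.007 m and z of shell_yellow in the frame of place_yellow below 0.004 m and angle between the x axis of shell_yellow and the x axis of place_yellow, either way round below 0.12 rad and contact force between the fingers and shell_yellow below 0.3 N and horizontal distance between shell_green and place_green below 0.007 m and z of shell_green in the frame of place_green below 0.004 m and angle between the x axis of shell_green and the x axis of place_green, either way round below 0.12 rad and contact force between the fingers and shell_green below 0.3 N and horizontal distance between shell_blue and place_blue below 0.007 m and z of shell_blue in the frame of place_blue below 0.004 m and angle between the x axis of shell_blue and the x axis of place_blue, either way round below 0.12 rad and contact force between the fingers and shell_blue below 0.3 N and horizontal distance between shell_pink and place_pink below 0.007 m and z of shell_pink in the frame of place_pink below 0.004 m and angle between the x axis of shell_pink and the x axis of place_pink, either way round below 0.12 rad and contact force between the fingers and shell_pink below 0.3 N), for 0.2 s.
2. the valve lever points at the red line and is let go (horizontal distance between lever_tip and valve_mark below 0.0065 m and contact force between the fingers and valve_unit below 0.3 N), for 0.3 s.
3. the focus pointer stands at the red mark and the knob is let go (y of pointer_tip in the frame of focus_mark between -0.0025 and 0.0025 m and contact force between the fingers and focus_unit below 0.3 N), for 0.3 s.
At the end, for the whole second after the job is handed in: every shell present lies flat, at rest, within 7 mm and 0.12 rad of its own outline (either way round); lever tip within 6.5 mm of the red line's end; pointer within 2.5 mm of the red mark along the scale; none touched by the fingers (all of step 1 and all of step 2 and all of step 3).
It fails at once if the grey master shell is shifted more than 40 mm (distance of master from where it was at the start of the episode above 0.04 m).
It fails at once if the bottle is shifted more than 40 mm (distance of alcohol from where it was at the start of the episode above 0.04 m).
It fails at once if the jar is shifted more than 40 mm (distance of swabs from where it was at the start of the episode above 0.04 m).
It fails at once if the bottle is tipped over (angle between alcohol's own z axis and vertical above 0.5 rad).
Of shell_red, shell_yellow, shell_green, shell_blue, shell_pink only 3 to 5 are there at a start; the rules pass over those that are not, and their reading is None.
At some moment in a run one of shell_red, shell_yellow, shell_green, shell_blue, shell_pink may be knocked a few centimetres aside while the robot is not near it.
Once in a run the grip may slacken for a moment while it holds something.
It also fails if it takes over 210 s, if anything falls off the work surface, if the arm or the gripper's body presses on something with over 40 N, if the wrist force passes 120 N, or if a joint passes its speed limit or range.

ROBOT

A 6-joint arm with a two-finger parallel gripper is mounted at the origin on the work surface. World frame = base frame: x ahead of the robot, y to its left, z up, the work surface at z = 0. Lengths are in m, angles in rad, forces in N, time in s.
With the tool pointing down it reaches from about 0.35 to 0.975 m from the base axis. Payload 4.9 kg.
Tool frame: the origin (TCP) lies on the mounting face of the last link; the fingertips stand 173 mm ahead of it and the grasp point (between the pads) lies 155 mm ahead of it; z points along the fingers, y is the line along which they close (so a half turn about z gives the same grasp; the last joint's range is limited). The gripper opens to 85 mm and grips with 20 to 120 N. Pads are 22 mm wide; open, the fingers measure 114 mm over their backs; the gripper's body (76 mm by 85 mm) begins 54 mm behind the grasp point. The pads swing forward as they close: fully open they stand 13 mm farther back than shut.
Start: joints at [-1.369, 0.053, 1.613, -0, 1.476, -0.119], TCP at [0.197, -0.593, 0.405] pointing down, gripper open.
Joint ranges: [-3.01, 3.01], [-1.01, 2.22], [0.06, 2.58], [-1.02, 4.17], [0.09, 2.62], [-3.14, 3.14]. Speed limits (rad/s): [2.57, 2.57, 3.14, 3.14, 3.14, 3.14].

INTERFACE

Orientations are given as a unit quaternion [w, x, y, z].
In Python, from plant import readout, snapshot, camera_info, workorder gives the robot as it stands.
- The arm moves only by the tool drive_tool, never from a script. Its argument "steps" is a list that holds one entry, the list of rows, each a list of 4 numbers: the shift along the tool's x, y, z scaled (see below), then the turn about the tool's z scaled (see below). In form: [[[tx, ty, tz, roll], ...]]. A call has 1 to 10 rows; each row shifts and turns the commanded pose from where the row before left it, along the tool's axes as they then stand; what a row does not reach is not made up. The controller multiplies each number of a shift by 0.25 m and each number of a turn by 0.12 rad. A row lasts 1/10 s, in which the tool goes at most 50 mm and 8.59 degrees, less where a joint would pass 70% of its speed; a pose out of reach is approached as far as the arm can. A call with a number of a shift or a turn outside -1 to 1 is refused whole. A call with a gripper value outside its range is refused whole. "hand" is the opening, from -1 (shut) to 1 (fully open), set as the call begins (left out, the last holds). The fingers move at their own pace and stop on an object; "newtons" is the grip in N (left out, the last holds). Time passes only in rows, so rows that do not move let the fingers close. It gives the time, the measured TCP pose, the force, the opening and the grip force at its end, in the units of the state.
- readout.get_state(): the state, without advancing time (a new reading comes with each control period).
- snapshot(name): name is "scene" or "top" or "wrist"; returns (picture, depth): 384x512x3 uint8, blue, green, red; 384x512 float32, m along the optical axis (not along the pixel's ray), 0 where there is no reading.
- camera_info(name): a dict with "K" (3x3 intrinsics, pixels), "R" (3x3) and "t" (3): a world point X has camera coordinates R X + t; the wrist camera has in their place "hand_eye" (4x4, takes a point from camera to tool coordinates, whose origin is the TCP and whose axes are the flange's). Camera axes: x right, y down, z forward; pixel columns grow to the right and rows downward; lengths in m; the calibration is good to about 2 mm. A picture is of the moment at which its call begins: read the wrist's pose just before it. camera_info takes no time and is no camera call.
- workorder.sign_off(): hands the job in; it is judged then, once.
The state is a dict: "time_s": time; "qpos": joint angles; "joint_velocities": joint speeds; "tau": joint torques, N m; "position": TCP position; "orientation": TCP orientation; "force": force on the tool from outside, world axes, zero at the start; "wrist_torque": the same for the moment, N m; "width": finger opening in m; "grip_force": force on a finger pad.
Only numpy, scipy, OpenCV 4.12 (cv2) and the standard library are available. Lean on these libraries where they do the work, as an engineer would, in place of code of your own. Each camera call takes 0.05 s, during which the arm holds its last target. There are 200 camera calls.

## Working session

There is one attempt and no reset: what is moved stays moved. The work goes in short steps, Python scripts to look and compute and a tool call to move; the robot and the scene stay as the last step left them, time stands still between calls to the robot, and variables do not carry over. Pictures are saved under pics/ and viewed, at most 14 in all, crops included, and the job is handed in when it is done.

Besides the shell and the picture viewer there is one more tool, called after "Call:" as a command line: name --argument value ..., lists and objects as JSON in quotes. drive_tool: Moves the arm, as the interface text tells. Its arguments: {"type":"object","properties":{"steps":{"type":"array"},"hand":{"type":"number"},"newtons":{"type":"number"}},"required":["steps"]}

```bash
ls; mkdir -p pics
python3 - <<'E'
from plant import readout, snapshot, camera_info
import cv2,numpy as np
print(readout.get_state())
for n in("scene","top","wrist"):
    ci=camera_info(n);print(n,{k:np.round(v,4).tolist() for k,v in ci.items() if k in("K","R","t","hand_eye")})
    p,d=snapshot(n);cv2.imwrite(f"pics/{n}0.png",p);np.save(f"pics/{n}0.npy",d)
a=cv2.imread("pics/top0.png");cv2.imwrite("pics/top0b.png",cv2.resize(a,(800,600),interpolation=cv2.INTER_CUBIC))
E
```

```text
pics
{'time_s': 0.0, 'qpos': array([-1.36898555e+00,  5.33497042e-02,  1.61429898e+00,  9.55931946e-06,
        1.47601177e+00, -1.19008950e-01]), 'joint_velocities': array([-0.0001785 , -0.00015295, -0.00015362, -0.00130509,  0.00082237,
        0.00020234]), 'tau': array([ 2.27360106e-03, -3.93670034e+01, -3.70181751e+01,  8.58321209e-05,
        7.15511647e-03, -7.47270576e-06]), 'position': array([ 0.19703145, -0.59284345,  0.40346412]), 'orientation': array([-1.03320849e-03,  9.87161447e-01,  1.59722286e-01, -3.80384178e-05]), 'force': array([ 0.12161765, -0.4219565 ,  0.43836536]), 'wrist_torque': array([ 0.01342145, -0.04504237, -0.00215798]), 'grip_force': 0.0, 'width': 0.08536407287976149}
scene {'K': [[363.4047, 0.0, 262.9645], [0.0, 363.4047, 194.9789], [0.0, 0.0, 1.0]], 'R': [[-0.6065, 0.795, 0.0135], [0.4855, 0.3838, -0.7855], [-0.6297, -0.4698, -0.6187]], 't': [0.3121, -0.2206, 1.3792]}
top {'K': [[417.7677, 0.0, 255.7595], [0.0, 417.7677, 187.3786], [0.0, 0.0, 1.0]], 'R': [[0.021, -0.9992, -0.0342], [-0.9978, -0.0188, -0.0639], [0.0632, 0.0355, -0.9974]], 't': [0.024, 0.5682, 1.0448]}
wrist {'K': [[292.4645, 0.0, 255.9719], [0.0, 292.4645, 188.7646], [0.0, 0.0, 1.0]], 'hand_eye': [[0.0006, -0.9662, -0.2579, 0.0632], [1.0, 0.0007, -0.0003, -0.0001], [0.0005, -0.2579, 0.9662, 0.0296], [0.0, 0.0, 0.0, 1.0]]}
```

View pics/top0b.png

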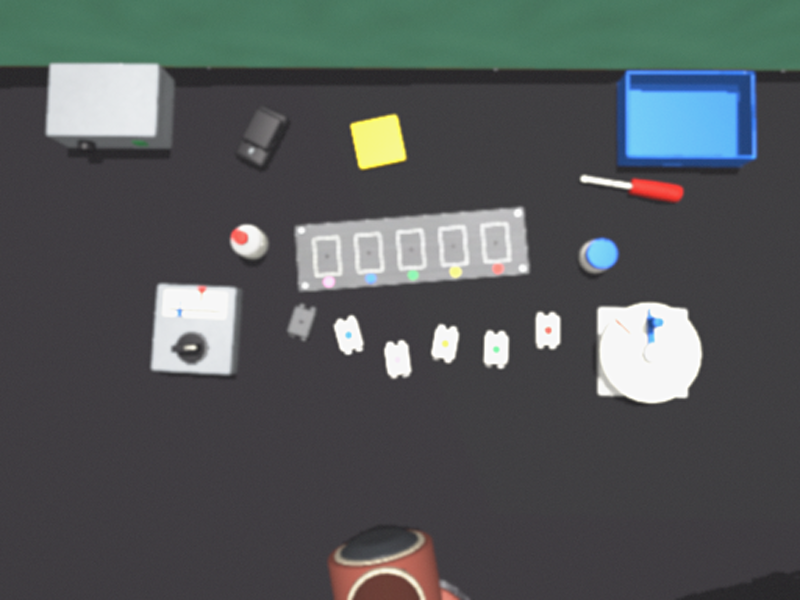

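View pics/scene0.png

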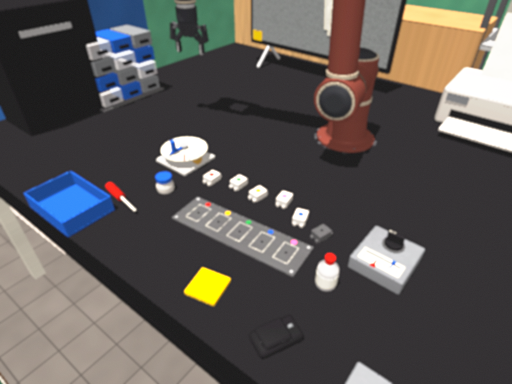

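The top view shows all five shells: blue (348,335), pink (398,360), yellow (445,343), green (496,349) and red (548,330). The plate spans about (297–527, 210–290). The focus unit is at (197,330), the valve at (650,352), the master at (302,322), the bottle at (248,241) and the jar at (600,255).

```bash
cat > h.py <<'E'
from plant import readout, snapshot, camera_info
import cv2,numpy as np
from scipy.spatial.transform import Rotation as Ro
def pose(st=None):
    st=st or readout.get_state(); q=st["orientation"]
    return Ro.from_quat([q[1],q[2],q[3],q[0]]).as_matrix(), np.array(st["position"])
def yaw():
    R,_=pose(); return np.arctan2(R[1,0],R[0,0])
class Cam:
    def __init__(s,n,save=None):
        ci=camera_info(n); s.K=np.array(ci["K"])
        if n=="wrist":
            R,p=pose(); H=np.array(ci["hand_eye"]); s.R=R@H[:3,:3]; s.c=R@H[:3,3]+p
        else:
            s.R=np.array(ci["R"]).T; s.c=-s.R@np.array(ci["t"])
        s.im,s.d=snapshot(n)
        if save: cv2.imwrite("pics/"+save,s.im)
        s.hsv=cv2.cvtColor(s.im,cv2.COLOR_BGR2HSV)
    def ray(s,u,v): return s.R@np.linalg.solve(s.K,np.array([u,v,1.]))
    def plane(s,u,v,z):
        r=s.ray(u,v); return s.c+r*(z-s.c[2])/r[2]
    def proj(s,X):
        p=s.K@(s.R.T@(np.asarray(X)-s.c)); return p[:2]/p[2]
    def depthz(s,u,v):
        d=s.d[int(round(v)),int(round(u))]; return (s.c+s.ray(u,v)*d)[2]
def tri(cams,uvs):
    A=np.zeros((3,3));b=np.zeros(3)
    for c,uv in zip(cams,uvs):
        r=c.ray(*uv); r/=np.linalg.norm(r); P=np.eye(3)-np.outer(r,r); A+=P;b+=P@c.c
    return np.linalg.solve(A,b)
def go(x,y,z,yw=None,roll_first=True):
    """scaled totals (after turning) for going to TCP x,y,z,yaw with tool down"""
    y0=yaw(); yw=y0 if yw is None else yw
    dy=(yw-y0+np.pi/2)%np.pi-np.pi/2
    R,p=pose(); d=np.array([x,y,z])-p
    a=R.T@d/0.25
    R2=Ro.from_rotvec([0,0,dy]).as_matrix()@R
    b=R2.T@d/0.25
    print("now",p.round(4),"yaw",round(y0,4),"rollsum",round(-dy/0.12,3),"tool shift before turn",a.round(3),"after turn",b.round(3))
def line(p,q): pass
E
python3 - <<'E'
from h import *
c=Cam("top")
pts=dict(blue=(348,335),pink=(398,360),yel=(445,343),green=(496,349),red=(548,330),master=(302,322),plateL=(297,258),plateR=(527,240),focus=(197,330),valve=(650,352),bottle=(248,241),jar=(600,255))
for k,(u,v) in pts.items(): print(k,c.plane(u/1.5625,v/1.5625,0.02).round(3), c.depthz(u/1.5625,v/1.5625).round(3))
go(0.42,-0.02,0.42,0)
E
```

```text
blue [0.497 0.118 0.02 ] 0.023
pink [0.459 0.036 0.02 ] 0.023
yel [ 0.488 -0.04   0.02 ] 0.022
green [ 0.48  -0.122  0.02 ] 1.079
red [ 0.512 -0.205  0.02 ] 0.021
master [0.517 0.194 0.02 ] 0.024
plateL [0.622 0.205 0.02 ] 0.005
plateR [ 0.657 -0.17   0.02 ] 0.001
focus [0.5   0.366 0.02 ] 0.04
valve [ 0.48  -0.367  0.02 ] 0.06
bottle [0.648 0.287 0.02 ] 0.071
jar [ 0.635 -0.287  0.02 ] 0.05
now [ 0.197  -0.5929  0.4039] yaw 0.3208 rollsum 2.673 tool shift before turn [ 1.569 -1.894 -0.062] after turn [ 0.892 -2.292 -0.061]
```

Call:
drive_tool --steps '[[[0,0,0,0.89],[0,0,0,0.89],[0,0,0,0.89],[0.05,-0.1,-0.01,0],[0.1,-0.16,-0.01,0],[0.1,-0.16,-0.01,0],[0.1,-0.16,-0.01,0],[0.1,-0.16,-0.01,0],[0.1,-0.16,-0.01,0],[0.1,-0.16,-0.01,0]]]'

```text
time_s: 1.2
position: [0.36, -0.3262, 0.4222]
orientation: [0.0, 1.0, -0.0, 0.0]
force: [0.1, -0.5, 0.3]
width: 0.0851
grip_force: 0.0
```

Call:
drive_tool --steps '[[[0.1,-0.16,0,0],[0.1,-0.16,0,0],[0.1,-0.16,0,0],[0.1,-0.16,0,0],[0.1,-0.16,0,0],[0.1,-0.16,0,0],[0.1,-0.16,0,0],[0.1,-0.12,0,0],[0.06,-0.08,0,0],[0,0,0,0]]]'

```text
time_s: 2.2
position: [0.5754, 0.0044, 0.4216]
orientation: [-0.0, 1.0, 0.002, -0.0]
force: [0.4, -0.4, -1.3]
width: 0.0853
grip_force: 0.0
```

Run:
```python
from h import *
c=Cam("wrist","w1.png"); np.save("pics/w1d.npy",c.d)
cv2.imwrite("pics/w1b.png",cv2.resize(c.im,(800,600),interpolation=cv2.INTER_CUBIC))
```

```text
(no output)
```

View pics/w1b.png

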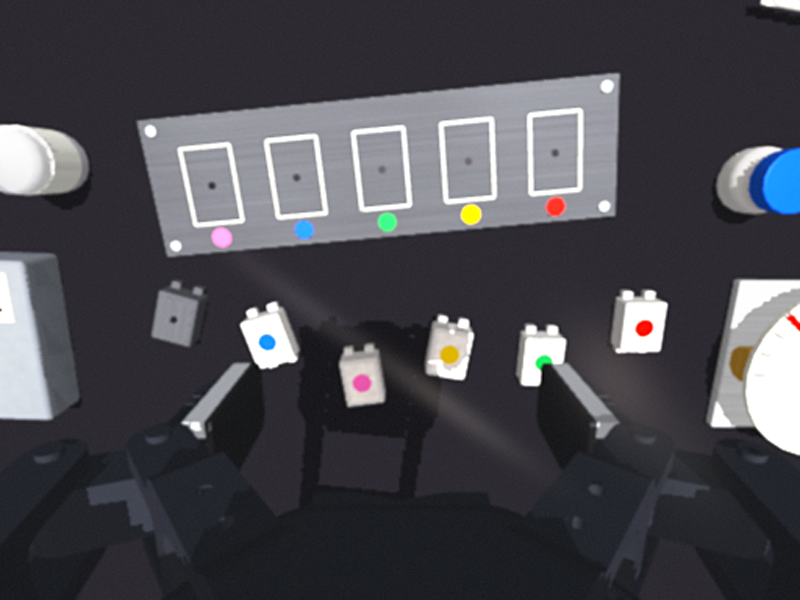

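The wrist view, in 800 px coordinates, shows the outlines' centres at (212,185), (297,178), (382,169), (468,161) and (555,153). The order is pink, blue, green, yellow, red. The shell dots are blue (267,342), pink (362,383), yellow (450,355), green (544,362) and red (644,328).

```bash
cat >> h.py <<'E'
HUE=dict(red=(172,6),yellow=(20,33),green=(55,85),blue=(98,118),pink=(140,171))
def dots(c,amin=6,smin=70,vmin=70):
    H,S,V=cv2.split(c.hsv); out=[]
    for k,(a,b) in HUE.items():
        m=((H>=a)&(H<=b)) if a<b else ((H>=a)|(H<=b))
        m=(m&(S>smin)&(V>vmin)).astype(np.uint8)
        n,l,st,ce=cv2.connectedComponentsWithStats(m)
        for i in range(1,n):
            if amin<=st[i,4]<400: out.append((k,ce[i],st[i,4]))
    return out
def outlines(c,z=0.006):
    """white rectangles on plate: inner contours -> centre, yaw, size in world"""
    H,S,V=cv2.split(c.hsv); m=((V>165)&(S<60)).astype(np.uint8)
    cs,h=cv2.findContours(m,cv2.RETR_CCOMP,cv2.CHAIN_APPROX_NONE); out=[]
    for q,hh in zip(cs,h[0]):
        if hh[3]<0 or len(q)<30: continue
        w=np.array([c.plane(u,v,z)[:2] for u,v in q[:,0]],np.float32)
        r=cv2.minAreaRect(w*1000); out.append(rect(r)+(q[:,0].mean(0),))
    return out
def rect(r):
    (x,y),(a,b),t=r
    if a<b: a,b=b,a; t+=90
    t=(t+90)%180-90
    return np.round([x,y,t,a,b],1),
def shells(c,dd,z=0.022,vt=130,half=45):
    """white block top around each dot pixel"""
    out=[]
    for k,uv,_ in dd:
        H,S,V=cv2.split(c.hsv); m=((V>vt)&(S<60)).astype(np.uint8)
        cv2.circle(m,tuple(int(round(t)) for t in uv),7,1,-1)
        n,l=cv2.connectedComponents(m); b=(l==l[int(round(uv[1])),int(round(uv[0]))]).astype(np.uint8)
        q=max(cv2.findContours(b,cv2.RETR_EXTERNAL,cv2.CHAIN_APPROX_NONE)[0],key=cv2.contourArea)
        w=np.array([c.plane(u,v,z)[:2] for u,v in q[:,0]],np.float32)
        out.append((k,)+rect(cv2.minAreaRect(w*1000))+(c.plane(*uv,z).round(4),))
    return out
E
python3 - <<'E'
from h import *
w=Cam("wrist");t=Cam("top")
print(pose()[1])
dw=dots(w);dt=dots(t,amin=3)
for k,uv,a in dw:
    P=w.plane(*uv,0.02)
    best=min([(np.linalg.norm(t.proj(P)-q[1]),tuple(q[1])) for q in dt if q[0]==k] or [(99,None)])
    print(k,uv.round(1),a,P.round(4), "tri",tri([w,t],[uv,best[1]]).round(4) if best[0]<9 else best)
for o in outlines(w): print(*o)
for s in shells(w,[d for d in dw if 0.4<w.plane(*d[1],.02)[0]<0.55 and abs(w.plane(*d[1],.02)[1])<.25]): print(*s)
E
```

```text
[0.57406994 0.00174328 0.42189055]
red [353.9 131. ] 144 [ 0.6134 -0.1196  0.02  ] tri [ 0.6124 -0.1246  0.0048]
red [507.1 204.9] 51 [ 0.517  -0.3331  0.02  ] tri (np.float64(51.87032677300935), (np.float64(350.5), np.float64(211.0)))
red [410.8 208.6] 94 [ 0.5113 -0.2051  0.02  ] tri [ 0.5124 -0.2036  0.0229]
yellow [299.9 135.9] 141 [ 0.607  -0.0522  0.02  ] tri (np.float64(47.36711280494927), (np.float64(284.5), np.float64(219.5)))
yellow [286.3 225.8] 124 [ 0.486  -0.0388  0.02  ] tri [ 0.4877 -0.0386  0.0239]
yellow [471.7 228.9] 31 [ 0.4824 -0.2924  0.02  ] tri (np.float64(101.52697099040749), (np.float64(284.5), np.float64(219.5)))
yellow [475.9 224.6] 8 [ 0.4887 -0.2969  0.02  ] tri (np.float64(103.26984870937055), (np.float64(284.5), np.float64(219.5)))
green [246.2 141. ] 130 [0.6005 0.0152 0.02  ] tri (np.float64(71.84102487216116), (np.float64(317.0), np.float64(223.0)))
green [346.3 230.8] 73 [ 0.4789 -0.1214  0.02  ] tri [ 0.4806 -0.1202  0.0239]
blue [192.9 146. ] 141 [0.5939 0.0827 0.02  ] tri (np.float64(124.9754854519634), (np.float64(114.5), np.float64(199.5)))
bl
[... 718 characters left out ...]
 89.8   5.5  58.2  36.7] [188.30890052 115.52356021]
[641.3  19.8   5.6  57.7  36.7] [242.69655172 106.84827586]
[ 631.5 -122.5  -84.1   35.8   11.2] [354.72972973 116.85135135]
[ 647.6 -135.     5.9   15.9    7.6] [366.32258065 102.70967742]
[642.3 -50.7   5.1  46.2  36.6] [297.17283951 105.17901235]
[671.2 -47.5 -83.5  35.7  11.2] [295.12727273  83.02727273]
red [ 5.172e+02 -1.996e+02  2.000e-01  5.450e+01  4.330e+01] [ 0.512 -0.204  0.022]
yellow [492.7 -38.9  -8.9  56.6  36.5] [ 0.4868 -0.0386  0.022 ]
green [ 455.6 -136.8   34.4  134.7   53. ] [ 0.4798 -0.1207  0.022 ]
blue [502.3 117.   16.5  56.3  41.2] [0.4971 0.1188 0.022 ]
pink [466.5  38.2   8.7  56.7  34.9] [0.4595 0.0379 0.022 ]
```

Shell tops triangulate to about 0.023 m, and outline spacing of 70.4 mm matches the 6 mm plate height. The outline row yaw is about 5.4°. I'll start with pink.

Run:
```python
from h import *
go(0.460,0.0378,0.27,0.13)
```

```text
now [0.5741 0.0017 0.4219] yaw 0.0003 rollsum -1.081 tool shift before turn [-0.456 -0.145  0.608] after turn [-0.433 -0.202  0.608]
```

Call:
drive_tool --steps '[[[0,0,0,-0.54],[0,0,0,-0.54],[-0.11,-0.05,0.12,0],[-0.11,-0.05,0.12,0],[-0.11,-0.05,0.12,0],[-0.103,-0.052,0.124,0],[0,0,0.124,0],[0,0,0,0],[0,0,0,0]]]' --hand 0.35 --newtons 40

```text
time_s: 3.25
position: [0.4605, 0.0374, 0.2708]
orientation: [0.0, 0.998, 0.064, 0.0]
force: [0.7, 0.4, -0.2]
width: 0.0578
grip_force: 0.0
```

Run:
```python
from h import *
w=Cam("wrist","w2.png")
st=readout.get_state();print(st["width"])
for k,uv,a in dots(w,20):
  if k in("pink","yellow","blue","green","red"): print(k,uv.round(1),a,w.plane(*uv,0.022).round(4))
go(0.460,0.0378,0.176,0.13)
cv2.imwrite("pics/w2b.png",cv2.resize(w.im,(640,480)))
```

```text
0.05768029291572835
red [504.5  13.8] 331 [ 0.6067 -0.1115  0.022 ]
yellow [359.2 173.8] 369 [ 0.4871 -0.0391  0.022 ]
green [311.    8.1] 371 [0.5933 0.0174 0.022 ]
green [460.9 196.3] 335 [ 0.4798 -0.1217  0.022 ]
blue [212.3   6.4] 304 [0.5858 0.0827 0.022 ]
blue [152.4 132.6] 397 [0.4978 0.119  0.022 ]
pink [113.4   4.6] 220 [0.5784 0.1479 0.022 ]
pink [255.  195.4] 323 [0.4597 0.0377 0.022 ]
now [0.4613 0.0374 0.2721] yaw 0.1287 rollsum -0.01 tool shift before turn [-0.006 -0.003  0.384] after turn [-0.006 -0.003  0.384]
```

View pics/w2b.png

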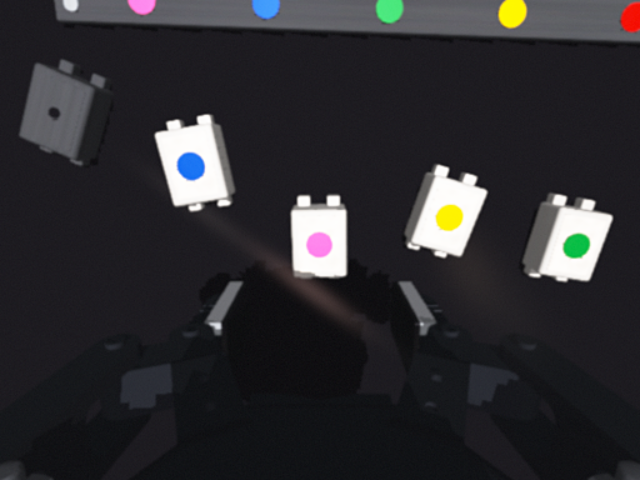

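The picture shows the pink shell square between the open fingers, with its dot at (319,244) on the block centre.

Call:
drive_tool --steps '[[[-0.006,-0.002,0.1,0],[0,0,0.1,0],[0,0,0.1,0],[0,0,0.08,0],[0,0,0.004,0],[0,0,0,0]]]'

```text
time_s: 3.9
position: [0.4603, 0.038, 0.1759]
orientation: [0.0, 0.998, 0.065, 0.001]
force: [0.4, 0.3, -0.2]
width: 0.0577
grip_force: 0.0
```

Call:
drive_tool --steps '[[[0,0,0,0],[0,0,0,0],[0,0,0,0],[0,0,0,0],[0,0,0,0],[0,0,0,0]]]' --hand -1

```text
time_s: 4.5
position: [0.4603, 0.0383, 0.1765]
orientation: [0.0, 0.998, 0.065, 0.002]
force: [-0.5, -0.6, 6.6]
width: 0.0334
grip_force: 41.5
```

Call:
drive_tool --steps '[[[0,0,-0.1,0],[0,0,-0.15,0],[0,0,-0.15,0],[0,0,0,0],[0,0,0,0]]]'

```text
time_s: 5.0
position: [0.4592, 0.0384, 0.2757]
orientation: [0.0, 0.998, 0.065, 0.002]
force: [-0.8, -1.0, -1.4]
width: 0.0332
grip_force: 40.7
```

Run:
```python
from h import *
go(0.6279,0.1599,0.275,np.radians(5.45))
```

```text
now [0.4592 0.0384 0.2757] yaw 0.13 rollsum 0.291 tool shift before turn [ 0.732 -0.394  0.005] after turn [ 0.718 -0.42   0.005]
```

Call:
drive_tool --steps '[[[0,0,0,0.29],[0.14,-0.08,0,0],[0.14,-0.085,0,0],[0.14,-0.085,0,0],[0.14,-0.085,0,0],[0.1,-0.055,0,0],[0.058,-0.03,0,0],[0,0,0,0],[0,0,0,0]]]'

```text
time_s: 5.9
position: [0.6268, 0.1599, 0.2721]
orientation: [0.0, 0.999, 0.048, -0.002]
force: [0.0, 0.2, -0.6]
width: 0.0333
grip_force: 40.7
```

Run:
```python
from h import *
w=Cam("wrist","w3.png")
st=readout.get_state();print(st["width"],st["grip_force"])
for k,uv,a in dots(w,20): print(k,uv.round(1),a,w.plane(*uv,0.006).round(4))
for o in outlines(w): print(*o)
go(0.6285,0.1599,0.1825,np.radians(5.45))
```

```text
0.033267579536263026 40.72843551635742
yellow [498.9 234. ] 261 [ 0.6055 -0.0557  0.006 ]
green [418. 234.] 254 [0.5987 0.0146 0.006 ]
blue [337.3 234.1] 268 [0.5919 0.0848 0.006 ]
[641.3  18.7   5.5  59.5  38.5] [425.7309417  185.03587444]
[634.6  88.9   5.7  59.6  38.4] [341.14864865 185.22522523]
[566.1 153.9  66.2  34.1  33.1] [255.75728155 253.54368932]
[637.7 159.9   5.5  38.   38. ] [256.57894737 172.26900585]
[627.3 282.5 -18.5  23.1   5.4] [107.25925926 172.77777778]
now [0.6266 0.1596 0.2724] yaw 0.0951 rollsum -0.0 tool shift before turn [ 0.009 -0.001  0.36 ] after turn [ 0.009 -0.001  0.36 ]
```

View pics/w3.png

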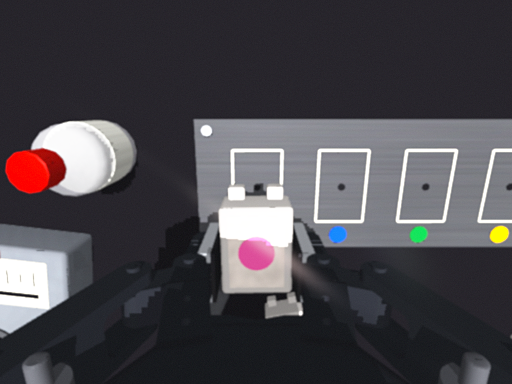

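The pink shell is held square at (256,250), and its outline is ahead at (257,170). I'll lower and release.

Call:
drive_tool --steps '[[[0.007,0,0.1,0],[0,0,0.1,0],[0,0,0.1,0],[0,0,0.04,0],[0,0,0.017,0],[0,0,0,0],[0,0,0,0]]]'

```text
time_s: 6.65
position: [0.6299, 0.1601, 0.1865]
orientation: [-0.0, 0.999, 0.048, 0.001]
force: [-0.3, 0.4, -0.9]
width: 0.0331
grip_force: 40.7
```

Call:
drive_tool --steps '[[[0,0,0,0],[0,0,0,0],[0,0,0,0],[0,0,0,0],[0,0,-0.05,0],[0,0,-0.15,0],[0,0,-0.15,0],[0,0,-0.1,0],[0,0,0,0]]]' --hand 0.35

```text
time_s: 7.55
position: [0.6311, 0.1605, 0.3045]
orientation: [-0.0, 0.999, 0.048, 0.005]
force: [0.2, -0.5, -0.5]
width: 0.0576
grip_force: 0.0
```

```bash
cat >> h.py <<'E'
def yaws(c,items,z,vt=200):
    """block top faces by bright-white mask round a dot: world rect"""
    H,S,V=cv2.split(c.hsv)
    for k,uv,a in items:
        m=((V>vt)&(S<50)).astype(np.uint8)
        cv2.circle(m,tuple(int(round(t)) for t in uv),int(np.sqrt(a/3.14)+2),1,-1)
        m=cv2.morphologyEx(m,cv2.MORPH_OPEN,np.ones((9,9),np.uint8))
        n,l=cv2.connectedComponents(m); i=l[int(round(uv[1])),int(round(uv[0]))]
        if i==0: continue
        q=max(cv2.findContours((l==i).astype(np.uint8),cv2.RETR_EXTERNAL,cv2.CHAIN_APPROX_NONE)[0],key=cv2.contourArea)
        w=np.array([c.plane(u,v,z)[:2] for u,v in q[:,0]],np.float32)
        print("  face",k,*rect(cv2.minAreaRect(w*1000)))
E
python3 - <<'E'
from h import *
w=Cam("wrist","w4.png")
dd=dots(w,20)
for k,uv,a in dd:
  P=w.plane(*uv,0.022); Q=w.plane(*uv,0.028);print(k,uv.round(1),a,P.round(4),Q.round(4)[:2])
yaws(w,dd,0.022)
yaws(w,dd,0.028,150)
print(*outlines(w))
go(0.497,0.119,0.27,0.29)
E
```

```text
red [ 24.9 249. ] 226 [0.5503 0.372  0.022 ] [0.5537 0.3671]
yellow [471.5 228.9] 208 [ 0.6108 -0.0423  0.022 ] [ 0.6128 -0.0373]
green [400.1 228.9] 201 [0.6044 0.0236 0.022 ] [0.6065 0.027 ]
blue [331.3 226.4] 107 [0.6007 0.0874 0.022 ] [0.6029 0.0893]
blue [284.5 314.2] 28 [0.503  0.1192 0.022 ] [0.5076 0.1203]
pink [256.3 191.3] 213 [0.6275 0.1597 0.022 ] [0.6291 0.1599]
pink [257.1 228.8] 213 [0.5918 0.1555 0.022 ] [0.5943 0.1558]
  face red [540.8 355.5  88.3  85.   41.9]
  face yellow [610.7 -42.8  15.4  19.4  16.5]
  face green [604.3  23.6  12.   18.8  16.6]
  face blue [601.1  87.7   8.9  10.3   9.3]
  face pink [628.3 159.2   5.5  46.3  40.1]
  face pink [591.5 155.6   5.5  17.9  16.8]
  face red [545.2 350.1  88.3  84.8  42.8]
  face yellow [614.5 -37.3  15.4  22.8  16.1]
  face green [608.3  27.4  12.   22.2  16.2]
  face blue [602.8  90.    8.8  11.    9.9]
  face blue [515.5 122.1 -84.5  32.5  17.9]
  face pink [634.  159.8   5.5  57.4  40.9]
  face pink [593.9 155.8   5.5  17.4  16.4]
(array([537.6, 385.1,  -1.5,  28.7,  19. ]), array([ 25.01388889, 250.375     ])) (array([648.1, -51.2,   5.5,  58.6,  38.3]), array([479.68556701, 185.69072165])) (array([641.3,  18.9,   5.5,  58.6,  38.4]), array([405.40512821, 185.84615385])) (array([634.6,  89. ,   5.5,  58.7,  38.3]), array([331.27692308, 185.84615385])) (array([623.5, 159.1,  49.9,  17.3,  17.2]), array([256.34, 191.06])) (array([652. , 145.5,   6.5,  13.2,   5.6]), array([274.75 , 162.125])) (array([653.6, 163. , -84.5,  10.2,   6.5]), array([255.5, 159.5]))
now [0.6302 0.1603 0.3014] yaw 0.0952 rollsum -1.623 tool shift before turn [-0.547  0.114  0.122] after turn [-0.559  0.006  0.122]
```

Call:
drive_tool --steps '[[[0,0,0,-0.81],[0,0,0,-0.81],[-0.14,0,0.03,0],[-0.14,0,0.03,0],[-0.14,0.006,0.03,0],[-0.139,0,0.035,0],[0,0,0,0],[0,0,0,0]]]'

```text
time_s: 8.4
position: [0.4948, 0.1187, 0.2647]
orientation: [-0.0, 0.99, 0.144, -0.001]
force: [-0.3, -0.4, 0.1]
width: 0.0576
grip_force: 0.0
```

Run:
```python
from h import *
w=Cam("wrist","w5.png")
dd=dots(w,20)
for k,uv,a in dd:
  P=w.plane(*uv,0.022);print(k,uv.round(1),a,P.round(4))
yaws(w,dd,0.022)
go(0.4975,0.119,0.178,0.29)
```

```text
yellow [509.4 119.6] 66 [ 0.6003 -0.037   0.022 ]
yellow [441.8 259. ] 290 [ 0.487  -0.0397  0.022 ]
green [429.2  99.5] 377 [0.5965 0.0234 0.022 ]
blue [338.   80.8] 112 [0.5899 0.0886 0.022 ]
blue [257.8 192.9] 324 [0.4976 0.1183 0.022 ]
  face yellow [599.7 -36.2  29.1   7.8   4.2]
  face yellow [493.6 -39.2  -8.6  42.7  35.2]
  face green [596.7  23.6 -73.4  16.1  14.7]
  face blue [589.7  88.5 -73.4   7.2   6.5]
  face blue [502.  119.6  17.3  51.6  33.9]
now [0.496  0.1188 0.2659] yaw 0.2895 rollsum -0.005 tool shift before turn [0.006 0.001 0.352] after turn [0.006 0.001 0.352]
```

View pics/w5.png

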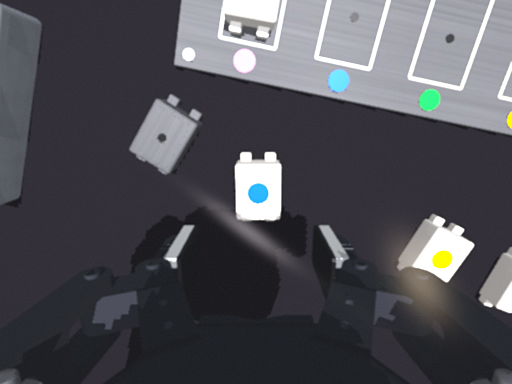

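The blue shell is square between the fingers at (258,190). The pink shell is in its outline at the top.

Call:
drive_tool --steps '[[[0.006,0.001,0.1,0],[0,0,0.1,0],[0,0,0.1,0],[0,0,0.05,0],[0,0,0,0],[0,0,0,0]]]'

```text
time_s: 9.05
position: [0.4984, 0.1191, 0.1795]
orientation: [0.0, 0.99, 0.144, 0.001]
force: [0.0, 0.3, -0.5]
width: 0.0575
grip_force: 0.0
```

Call:
drive_tool --steps '[[[0,0,0,0],[0,0,0,0],[0,0,0,0],[0,0,0,0],[0,0,0,0],[0,0,0,0]]]' --hand -1

```text
time_s: 9.65
position: [0.4984, 0.1191, 0.1805]
orientation: [0.0, 0.99, 0.144, 0.002]
force: [0.3, -0.4, 5.7]
width: 0.0329
grip_force: 41.2
```

Call:
drive_tool --steps '[[[0,0,-0.1,0],[0,0,-0.15,0],[0,0,-0.15,0],[0,0,0,0],[0,0,0,0]]]'

```text
time_s: 10.15
position: [0.4975, 0.119, 0.2797]
orientation: [0.0, 0.99, 0.144, 0.001]
force: [-0.5, 0.1, -1.5]
width: 0.0329
grip_force: 40.5
```

Run:
```python
from h import *
go(0.6346,0.0891,0.275,0.0952)
```

```text
now [0.4975 0.119  0.2797] yaw 0.2896 rollsum 1.62 tool shift before turn [0.491 0.271 0.02 ] after turn [0.535 0.171 0.02 ]
```

Call:
drive_tool --steps '[[[0,0,0,0.81],[0,0,0,0.81],[0.13,0.04,0,0],[0.14,0.045,0,0],[0.14,0.045,0,0],[0.08,0.026,0,0],[0.045,0.015,0.02,0],[0,0,0,0],[0,0,0,0],[0,0,0,0]]]'

```text
time_s: 11.15
position: [0.6334, 0.0895, 0.2729]
orientation: [-0.0, 0.999, 0.048, -0.001]
force: [0.3, -0.0, 0.1]
width: 0.0333
grip_force: 40.4
```

Run:
```python
from h import *
w=Cam("wrist","w6.png")
print(readout.get_state()["width"])
dd=dots(w,20)
R,p=pose()
for k,uv,a in dd:
  print(k,uv.round(1),a,w.plane(*uv,0.022).round(4),(R.T@(w.plane(*uv,p[2]-.158)-p))[:2].round(4))
go(0.6346,0.0891,0.1865,0.0952)
```

```text
0.03254118809127445
red [497.5 234.2] 271 [ 0.6178 -0.1104  0.022 ] [0.0066 0.1143]
yellow [417.  234.2] 259 [ 0.6115 -0.045   0.022 ] [0.0066 0.0763]
yellow [379.7 357.7] 135 [ 0.4868 -0.0401  0.022 ] [-0.0649  0.0666]
green [336.6 234.1] 248 [0.6053 0.0204 0.022 ] [0.0067 0.0384]
pink [162.8 192.2] 293 [0.6273 0.1623 0.022 ] [ 0.0271 -0.042 ]
pink [175.7 234.2] 270 [0.5925 0.1513 0.022 ] [ 0.0065 -0.0376]
now [0.6336 0.0895 0.2734] yaw 0.0958 rollsum 0.005 tool shift before turn [0.004 0.002 0.348] after turn [0.004 0.002 0.348]
```

Call:
drive_tool --steps '[[[0.002,0.002,0.1,0],[0,0,0.1,0],[0,0,0.1,0],[0,0,0.04,0],[0,0,0.01,0],[0,0,0,0],[0,0,0,0]]]'

```text
time_s: 11.9
position: [0.6353, 0.0888, 0.1872]
orientation: [0.0, 0.999, 0.048, 0.001]
force: [0.4, -0.9, -0.4]
width: 0.033
grip_force: 41.0
```

Call:
drive_tool --steps '[[[0,0,0,0],[0,0,0,0],[0,0,0,0],[0,0,0,0],[0,0,-0.05,0],[0,0,-0.15,0],[0,0,-0.15,0],[0,0,-0.1,0],[0,0,0,0],[0,0,0,0]]]' --hand 0.35

```text
time_s: 12.9
position: [0.6353, 0.0887, 0.3]
orientation: [0.0, 0.999, 0.048, 0.001]
force: [0.0, -0.2, -0.7]
width: 0.0575
grip_force: 0.0
```

Run:
```python
from h import *
w=Cam("wrist","w7.png")
dd=dots(w,20)
for k,uv,a in dd:
  P=w.plane(*uv,0.022); Q=w.plane(*uv,0.028);print(k,uv.round(1),a,P.round(4),Q.round(4)[:2])
yaws(w,dd,0.022)
yaws(w,[d for d in dd if d[0] in("blue","pink")],0.028,150)
go(0.4875,-0.0395,0.27,-0.153)
```

```text
red [473.2 225.4] 227 [ 0.6174 -0.1117  0.022 ] [ 0.6194 -0.1067]
yellow [400.5 225.4] 219 [ 0.6111 -0.0459  0.022 ] [ 0.6132 -0.0426]
yellow [372.3 338.7] 35 [ 0.4871 -0.0446  0.022 ] [ 0.4922 -0.0413]
green [329.1 223.4] 138 [0.6067 0.019  0.022 ] [0.6089 0.0208]
blue [255.9 188.6] 259 [0.6329 0.0883 0.022 ] [0.6345 0.0884]
blue [255.1 225.3] 211 [0.5985 0.0857 0.022 ] [0.601  0.0859]
pink [171.4 187.1] 217 [0.6272 0.1622 0.022 ] [0.6289 0.1606]
pink [180.9 223.9] 159 [0.5934 0.1529 0.022 ] [0.5959 0.1515]
  face red [ 619.6 -110.9   15.8   23.    16.1]
  face yellow [613.3 -45.9  12.3  22.3  16.3]
  face yellow [489.4 -48.4   5.5  21.8  15.5]
  face green [607.1  19.1   8.8  12.2  10.9]
  face blue [636.   87.5   5.5  55.1  37. ]
  face blue [626.9  86.5   6.6  73.8  36.8]
  face pink [631.5 161.9   7.2  60.4  35.4]
  face pink [594.7 152.9   2.1  18.9  14.6]
  face blue [637.7  89.6   5.5  54.6  41. ]
  face blue [628.7  88.7   5.5  72.6  41. ]
  face pink [634.3 147.7 -82.8  61.3  60. ]
  face pink [627.8 155.4  35.1  77.6  55.4]
now [0.6348 0.0887 0.2983] yaw 0.0952 rollsum 2.069 tool shift before turn [-0.635  0.455  0.114] after turn [-0.504  0.597  0.113]
```

Call:
drive_tool --steps '[[[0,0,0,0.69],[0,0,0,0.69],[0,0,0,0.69],[-0.1,0.12,0.02,0],[-0.1,0.12,0.02,0],[-0.1,0.12,0.02,0],[-0.1,0.12,0.02,0],[-0.1,0.117,0.03,0],[0,0,0,0],[0,0,0,0]]]'

```text
time_s: 13.95
position: [0.4877, -0.04, 0.2694]
orientation: [-0.0, 0.997, -0.077, -0.001]
force: [0.4, -0.7, 0.5]
width: 0.0578
grip_force: 0.0
```

Run:
```python
from h import *
w=Cam("wrist","w8.png")
dd=dots(w,20)
for k,uv,a in dd:
  P=w.plane(*uv,0.022);print(k,uv.round(1),a,P.round(4))
yaws(w,dd,0.022)
go(0.4873,-0.0395,0.18,-0.152)
```

```text
red [345.7   6.1] 290 [ 0.6062 -0.1189  0.022 ]
yellow [253.2 195.8] 353 [ 0.4868 -0.0383  0.022 ]
green [360.9 188.9] 346 [ 0.4795 -0.1211  0.022 ]
  face red [ 605.  -118.9   81.2   13.6    9.4]
  face yellow [487.7 -38.4  -8.8  41.9  33. ]
  face green [ 480.1 -120.3   -2.5   43.7   32.6]
now [ 0.4886 -0.0397  0.2703] yaw -0.1537 rollsum -0.014 tool shift before turn [-0.005  0.     0.361] after turn [-0.005  0.     0.361]
```

Call:
drive_tool --steps '[[[-0.006,-0.004,0.1,0],[0,0,0.1,0],[0,0,0.1,0],[0,0,0.06,0],[0,0,0,0],[0,0,0,0]]]'

```text
time_s: 14.6
position: [0.4882, -0.0381, 0.1814]
orientation: [-0.0, 0.997, -0.076, -0.0]
force: [-0.2, -0.1, 1.4]
width: 0.0574
grip_force: 0.0
```

Call:
drive_tool --steps '[[[0,0,0,0],[0,0,0,0],[0,0,0,0],[0,0,0,0],[0,0,0,0],[0,0,0,0]]]' --hand -1

```text
time_s: 15.2
position: [0.4884, -0.0387, 0.1828]
orientation: [0.0, 0.997, -0.077, 0.002]
force: [0.1, 1.5, 6.2]
width: 0.0328
grip_force: 40.6
```

Call:
drive_tool --steps '[[[0,0,-0.1,0],[0,0,-0.15,0],[0,0,-0.15,0],[0,0,0,0],[0,0,0,0]]]'

```text
time_s: 15.7
position: [0.4876, -0.0386, 0.2821]
orientation: [0.0, 0.997, -0.077, 0.001]
force: [-0.2, 0.4, -0.8]
width: 0.0327
grip_force: 39.9
```

Run:
```python
from h import *
go(0.6481,-0.0511,0.275,0.0952)
```

```text
now [ 0.4876 -0.0386  0.2821] yaw -0.1533 rollsum -2.071 tool shift before turn [ 0.642 -0.048  0.03 ] after turn [0.634 0.111 0.03 ]
```

Call:
drive_tool --steps '[[[0,0,0,-0.69],[0,0,0,-0.69],[0,0,0,-0.69],[0.14,0.02,0,0],[0.15,0.03,0,0],[0.15,0.03,0,0],[0.13,0.021,0,0],[0.064,0.01,0.03,0],[0,0,0,0],[0,0,0,0]]]'

```text
time_s: 16.7
position: [0.6469, -0.0509, 0.271]
orientation: [-0.001, 0.999, 0.048, -0.002]
force: [-0.1, -0.4, -0.4]
width: 0.0325
grip_force: 39.9
```

Run:
```python
from h import *
w=Cam("wrist","w9.png")
print(readout.get_state()["width"])
dd=dots(w,20)
for k,uv,a in dd:
  print(k,uv.round(1),a,w.plane(*uv,0.022).round(4),w.plane(*uv,0.028).round(4))
for o in outlines(w): print(*o)
go(0.649,-0.0511,0.1888,0.0952)
```

```text
0.03274195894607594
red [336.3 234. ] 268 [ 0.6187 -0.1189  0.022 ] [ 0.6211 -0.1168  0.028 ]
green [174.4 234. ] 252 [0.606  0.0118 0.022 ] [0.6088 0.0102 0.028 ]
blue [ 70.4 193.8] 335 [0.6322 0.0934 0.022 ] [0.6343 0.0896 0.028 ]
blue [ 93.2 234.1] 269 [0.5996 0.0774 0.022 ] [0.6026 0.074  0.028 ]
pink [ 12.4 234.1] 287 [0.5932 0.1427 0.022 ] [0.5964 0.1375 0.028 ]
[640.1  19.6   5.6  59.4  38.6] [170.63513514 185.58558559]
[626.3 103.4 -43.3  19.2  18.4] [ 70.48387097 193.93548387]
[635.4  77.9   5.3  57.6  12.7] [101.49375 185.325  ]
[659.   95.2 -84.5  12.3   7.3] [ 77.92307692 156.53846154]
[590.3 -56.2   5.5  32.   31.9] [255.76767677 249.2020202 ]
[ 654.5 -120.2    5.5   57.5   37.6] [340.07928389 182.78005115]
[658.4 -49.  -84.5  37.7  36.1] [255.13173653 171.10778443]
[ 691.2 -109.4  -84.5   18.3    3.2] [334.35416667 140.47916667]
[693.9 -95.  -87.6  22.3   4.1] [317.22807018 135.89473684]
[704.2 -94.5 -84.5  11.8   2.3] [318.5        122.06666667]
now [ 0.6467 -0.0509  0.2718] yaw 0.0952 rollsum 0.0 tool shift before turn [0.01  0.002 0.332] after turn [0.01  0.002 0.332]
```

Call:
drive_tool --steps '[[[0.007,0.001,0.1,0],[0,0,0.1,0],[0,0,0.09,0],[0,0,0.03,0],[0,0,0.012,0],[0,0,0,0],[0,0,0,0]]]'

```text
time_s: 17.45
position: [0.6502, -0.0513, 0.1924]
orientation: [0.0, 0.999, 0.048, 0.001]
force: [0.8, 1.0, 0.4]
width: 0.0327
grip_force: 39.9
```

Call:
drive_tool --steps '[[[0,0,0,0],[0,0,0,0],[0,0,0,0],[0,0,0,0],[0,0,-0.05,0],[0,0,-0.15,0],[0,0,-0.15,0],[0,0,-0.1,0],[0,0,0,0],[0,0,0,0]]]' --hand 0.35

```text
time_s: 18.45
position: [0.6498, -0.0512, 0.3046]
orientation: [0.0, 0.999, 0.048, 0.001]
force: [-0.6, -0.2, -1.2]
width: 0.0574
grip_force: 0.0
```

Run:
```python
from h import *
w=Cam("wrist","w10.png")
dd=dots(w,20)
for k,uv,a in dd:
  P=w.plane(*uv,0.022); Q=w.plane(*uv,0.028);print(k,uv.round(1),a,P.round(4),Q.round(4)[:2])
yaws(w,dd,0.028)
go(0.4798,-0.121,0.27,-0.044)
```

```text
red [326.8 222.4] 143 [ 0.6204 -0.1201  0.022 ] [ 0.6226 -0.1184]
red [388.4 331.9] 69 [ 0.5075 -0.2021  0.022 ] [ 0.5124 -0.1984]
yellow [256.1 187.7] 272 [ 0.6471 -0.052   0.022 ] [ 0.6487 -0.0519]
yellow [254.3 224.8] 207 [ 0.6117 -0.0537  0.022 ] [ 0.6141 -0.0535]
green [181.3 223.2] 133 [0.6067 0.0135 0.022 ] [0.6092 0.0121]
blue [ 93.8 188.6] 264 [0.6323 0.0926 0.022 ] [0.6342 0.0893]
blue [110.9 224.8] 221 [0.5989 0.0783 0.022 ] [0.6016 0.0754]
pink [ 10.7 186.8] 250 [0.6269 0.1664 0.022 ] [0.6289 0.1613]
pink [ 39.4 224.9] 233 [0.5925 0.1442 0.022 ] [0.5953 0.1397]
  face red [ 622.9 -118.5    8.8   12.1   10.8]
  face red [ 505.3 -195.5   11.3   23.    22.3]
  face yellow [648.  -52.4   4.5  47.2  34.4]
  face yellow [613.7 -53.3   5.5  17.4  16.3]
  face green [609.4  12.5   2.   12.1  10.9]
  face blue [633.9  88.4   5.5  46.1  34.1]
  face blue [601.4  75.4  -1.3  18.4  16.2]
  face pink [628.7 155.2  -7.1  50.4  30.4]
  face pink [595.1 140.1  -4.8  19.   16.1]
now [ 0.6493 -0.0511  0.3027] yaw 0.0952 rollsum 1.16 tool shift before turn [-0.701  0.214  0.131] after turn [-0.665  0.309  0.131]
```

Call:
drive_tool --steps '[[[0,0,0,0.58],[0,0,0,0.58],[-0.13,0.06,0.02,0],[-0.14,0.07,0.03,0],[-0.14,0.06,0.03,0],[-0.14,0.06,0.03,0],[-0.115,0.059,0.02,0],[0,0,0,0],[0,0,0,0]]]'

```text
time_s: 19.4
position: [0.4793, -0.121, 0.2691]
orientation: [-0.001, 1.0, -0.023, -0.001]
force: [-0.1, 0.1, 0.7]
width: 0.0579
grip_force: 0.0
```

Run:
```python
from h import *
w=Cam("wrist","w11.png")
dd=dots(w,20)
for k,uv,a in dd:
  P=w.plane(*uv,0.022);print(k,uv.round(1),a,P.round(4))
yaws(w,dd,0.022)
go(0.4798,-0.121,0.181,-0.044)
```

```text
red [251.    8.5] 392 [ 0.6071 -0.1236  0.022 ]
red [365.3 147.4] 393 [ 0.512  -0.2037  0.022 ]
green [255.  194.3] 331 [ 0.4795 -0.1205  0.022 ]
  face red [ 606.2 -123.6   87.4   15.9   11.7]
  face red [ 5.144e+02 -2.031e+02  5.000e-01  5.210e+01  3.350e+01]
  face green [ 479.9 -120.2   -1.7   43.6   33.1]
now [ 0.4801 -0.1209  0.2699] yaw -0.0443 rollsum -0.003 tool shift before turn [-0.001  0.001  0.356] after turn [-0.001  0.001  0.356]
```

Call:
drive_tool --steps '[[[-0.003,-0.002,0.1,-0.1],[0,0,0.1,0],[0,0,0.1,0],[0,0,0.058,0],[0,0,0,0],[0,0,0,0]]]'

```text
time_s: 20.05
position: [0.4802, -0.1204, 0.1816]
orientation: [0.0, 1.0, -0.016, 0.0]
force: [-0.2, 0.5, 0.5]
width: 0.0575
grip_force: 0.0
```

Call:
drive_tool --steps '[[[0,0,0,0],[0,0,0,0],[0,0,0,0],[0,0,0,0],[0,0,0,0],[0,0,0,0]]]' --hand -1

```text
time_s: 20.65
position: [0.4804, -0.1209, 0.183]
orientation: [0.001, 1.0, -0.016, 0.002]
force: [0.7, -0.1, 6.3]
width: 0.0327
grip_force: 40.7
```

Call:
drive_tool --steps '[[[0,0,-0.1,0],[0,0,-0.15,0],[0,0,-0.15,0],[0,0,0,0],[0,0,0,0]]]'

```text
time_s: 21.15
position: [0.4796, -0.1206, 0.2822]
orientation: [0.0, 1.0, -0.016, 0.001]
force: [-0.5, -0.2, 0.2]
width: 0.0333
grip_force: 39.9
```

Run:
```python
from h import *
go(0.6416,0.0190,0.275,0.0952)
```

```text
now [ 0.4796 -0.1206  0.2822] yaw -0.0321 rollsum -1.061 tool shift before turn [ 0.63  -0.579  0.03 ] after turn [ 0.698 -0.494  0.03 ]
```

Call:
drive_tool --steps '[[[0,0,0,-0.53],[0,0,0,-0.53],[0.13,-0.09,0,0],[0.14,-0.1,0,0],[0.14,-0.1,0,0],[0.14,-0.1,0,0],[0.1,-0.07,0.02,0],[0.05,-0.034,0.01,0],[0,0,0,0],[0,0,0,0]]]'

```text
time_s: 22.15
position: [0.641, 0.0187, 0.2721]
orientation: [0.0, 0.999, 0.048, -0.002]
force: [-1.0, -0.3, -0.4]
width: 0.0331
grip_force: 39.9
```

Run:
```python
from h import *
w=Cam("wrist","w12.png")
print(readout.get_state()["width"])
dd=dots(w,20)
for k,uv,a in dd:
  print(k,uv.round(1),a,w.plane(*uv,0.022).round(4),w.plane(*uv,0.028).round(4))
go(0.6416,0.0190,0.1892,0.0952)
```

```text
0.03290196187507981
red [415.9 234.9] 264 [ 0.6183 -0.1147  0.022 ] [ 0.6206 -0.1109  0.028 ]
yellow [349.4 194.1] 376 [ 0.6472 -0.0546  0.022 ] [ 0.6487 -0.0524  0.028 ]
yellow [335.3 234.9] 257 [ 0.6119 -0.0493  0.022 ] [ 0.6145 -0.0473  0.028 ]
blue [163.2 195.2] 356 [0.6324 0.0907 0.022 ] [0.6343 0.0889 0.028 ]
blue [173.9 234.9] 248 [0.5993 0.0816 0.022 ] [0.6022 0.08   0.028 ]
pink [ 68.2 193.1] 356 [0.627  0.1649 0.022 ] [0.6291 0.161  0.028 ]
pink [ 93.4 235. ] 279 [0.593  0.1469 0.022 ] [0.596  0.1436 0.028 ]
now [0.641  0.0183 0.2726] yaw 0.0944 rollsum -0.007 tool shift before turn [ 0.004 -0.002  0.334] after turn [ 0.004 -0.002  0.334]
```

Call:
drive_tool --steps '[[[0.001,-0.002,0.1,0],[0,0,0.1,0],[0,0,0.09,0],[0,0,0.03,0],[0,0,0.017,0],[0,0,0,0],[0,0,0,0]]]'

```text
time_s: 22.9
position: [0.6427, 0.0193, 0.191]
orientation: [0.0, 0.999, 0.047, 0.001]
force: [0.5, -0.4, 0.5]
width: 0.0329
grip_force: 39.9
```

Call:
drive_tool --steps '[[[0,0,0,0],[0,0,0,0],[0,0,0,0],[0,0,0,0],[0,0,-0.05,0],[0,0,-0.15,0],[0,0,-0.15,0],[0,0,-0.1,0],[0,0,0,0],[0,0,0,0]]]' --hand 0.35

```text
time_s: 23.9
position: [0.6423, 0.0197, 0.3033]
orientation: [0.0, 0.999, 0.048, 0.001]
force: [0.0, -0.8, -0.7]
width: 0.0576
grip_force: 0.0
```

Run:
```python
from h import *
w=Cam("wrist","w13.png")
dd=dots(w,20)
for k,uv,a in dd:
  P=w.plane(*uv,0.022); Q=w.plane(*uv,0.028);print(k,uv.round(1),a,P.round(4),Q.round(4)[:2])
yaws(w,dd,0.028)
go(0.512,-0.2037,0.27,0.005)
```

```text
red [399.4 224.4] 223 [ 0.6177 -0.1157  0.022 ] [ 0.6198 -0.1124]
yellow [338.8 187.2] 280 [ 0.6474 -0.0542  0.022 ] [ 0.6487 -0.0523]
yellow [328.4 222.7] 148 [ 0.6132 -0.0503  0.022 ] [ 0.6154 -0.0485]
green [256.3 187.4] 263 [0.6402 0.0188 0.022 ] [0.6418 0.019 ]
green [255.6 224.5] 183 [0.605  0.0161 0.022 ] [0.6074 0.0163]
blue [175.3 188.2] 263 [0.6325 0.0905 0.022 ] [0.6343 0.0889]
blue [182.5 222.9] 149 [0.6002 0.083  0.022 ] [0.6027 0.0817]
pink [ 92.  186.3] 263 [0.6272 0.1642 0.022 ] [0.6291 0.1609]
pink [111.6 224.6] 232 [0.5922 0.148  0.022 ] [0.5949 0.145 ]
  face red [ 620.1 -111.9   12.2   18.2   16.1]
  face yellow [648.  -52.    5.7  45.9  33.5]
  face yellow [615.  -48.3   8.8  12.   10.8]
  face green [640.8  17.8   5.5  46.7  35.5]
  face green [606.9  15.9   5.5  15.4  14.4]
  face blue [633.5  88.4   5.5  45.9  33.7]
  face blue [602.5  81.3   2.1  12.   10.8]
  face pink [629.4 160.    6.8  44.   33.6]
  face pink [594.5 144.7  -1.2  18.3  16.1]
now [0.6418 0.0196 0.3015] yaw 0.0952 rollsum 0.752 tool shift before turn [-0.602  0.84   0.126] after turn [-0.523  0.891  0.126]
```

Call:
drive_tool --steps '[[[0,0,0,0.75],[-0.09,0.14,0,0],[-0.09,0.15,0.02,0],[-0.09,0.15,0.02,0],[-0.09,0.15,0.02,0],[-0.09,0.15,0.03,0],[-0.053,0.1,0.03,0],[-0.02,0.051,0,0],[0,0,0,0],[0,0,0,0]]]'

```text
time_s: 24.95
position: [0.5129, -0.2033, 0.2717]
orientation: [-0.0, 1.0, 0.003, -0.0]
force: [0.1, 0.3, 0.4]
width: 0.0578
grip_force: 0.0
```

Run:
```python
from h import *
w=Cam("wrist","w14.png")
dd=dots(w,20)
for k,uv,a in dd:
  P=w.plane(*uv,0.022);print(k,uv.round(1),a,P.round(4))
yaws(w,dd,0.022)
go(0.512,-0.2037,0.181,0.0)
```

```text
red [416.1 195.2] 381 [ 0.513  -0.3289  0.022 ]
red [255.5 195.5] 350 [ 0.5119 -0.2032  0.022 ]
yellow [21.1  2.1] 95 [ 0.6451 -0.0463  0.022 ]
yellow [56.8 68.3] 388 [ 0.6041 -0.0631  0.022 ]
  face red [ 466.7 -352.4   13.   163.7  119.9]
  face red [ 5.126e+02 -2.032e+02  4.000e-01  4.240e+01  3.250e+01]
  face yellow [637.9 -48.5 -89.7  34.   16.8]
  face yellow [604.1 -63.2 -89.7  18.   15.7]
now [ 0.5131 -0.203   0.272 ] yaw 0.0062 rollsum 0.052 tool shift before turn [-0.005  0.003  0.364] after turn [-0.005  0.003  0.364]
```

Call:
drive_tool --steps '[[[-0.005,0.001,0.1,0],[0,0,0.1,0],[0,0,0.1,0],[0,0,0.064,0],[0,0,0,0],[0,0,0,0]]]'

```text
time_s: 25.6
position: [0.5119, -0.2037, 0.1814]
orientation: [0.0, 1.0, 0.003, 0.0]
force: [-0.9, -0.8, 0.3]
width: 0.0577
grip_force: 0.0
```

Call:
drive_tool --steps '[[[0,0,0,0],[0,0,0,0],[0,0,0,0],[0,0,0,0],[0,0,0,0],[0,0,0,0]]]' --hand -1

```text
time_s: 26.2
position: [0.5122, -0.2046, 0.1829]
orientation: [0.001, 1.0, 0.003, 0.002]
force: [-0.4, 0.3, 6.3]
width: 0.0327
grip_force: 40.7
```

Call:
drive_tool --steps '[[[0,0,-0.1,0],[0,0,-0.15,0],[0,0,-0.15,0],[0,0,0,0],[0,0,0,0]]]'

```text
time_s: 26.7
position: [0.5114, -0.2042, 0.2821]
orientation: [0.001, 1.0, 0.003, 0.001]
force: [-0.3, 0.2, -0.8]
width: 0.0325
grip_force: 40.0
```

Run:
```python
from h import *
go(0.655,-0.1206,0.275,0.0952)
```

```text
now [ 0.5114 -0.2042  0.2821] yaw 0.0051 rollsum -0.751 tool shift before turn [ 0.576 -0.332  0.029] after turn [ 0.603 -0.278  0.029]
```

Call:
drive_tool --steps '[[[0,0,0,-0.75],[0.12,-0.055,0,0],[0.13,-0.06,0,0],[0.13,-0.06,0,0],[0.13,-0.06,0,0],[0.06,-0.03,0.02,0],[0.033,-0.013,0.01,0],[0,0,0,0],[0,0,0,0]]]'

```text
time_s: 27.6
position: [0.6539, -0.1209, 0.2721]
orientation: [-0.0, 0.999, 0.047, -0.001]
force: [-0.2, -0.2, -0.3]
width: 0.0333
grip_force: 40.0
```

Run:
```python
from h import *
w=Cam("wrist","w15.png")
print(readout.get_state()["width"])
dd=dots(w,20)
for k,uv,a in dd:
  print(k,uv.round(1),a,w.plane(*uv,0.022).round(4),w.plane(*uv,0.028).round(4))
go(0.655,-0.1206,0.1892,0.0952)
```

```text
0.032689648824052495
yellow [164.3 193.9] 366 [ 0.6465 -0.0495  0.022 ] [ 0.6484 -0.0513  0.028 ]
yellow [174.1 234.7] 254 [ 0.6126 -0.0579  0.022 ] [ 0.6154 -0.0594  0.028 ]
green [ 70.4 194. ] 356 [0.6394 0.0238 0.022 ] [0.6415 0.0201 0.028 ]
green [ 93.4 234.8] 251 [0.6062 0.0076 0.022 ] [0.6092 0.0042 0.028 ]
blue [ 12.9 234.8] 269 [0.5999 0.073  0.022 ] [0.6031 0.0679 0.028 ]
now [ 0.6539 -0.1211  0.2727] yaw 0.0944 rollsum -0.006 tool shift before turn [ 0.005 -0.001  0.334] after turn [ 0.005 -0.001  0.334]
```

View pics/w15.png

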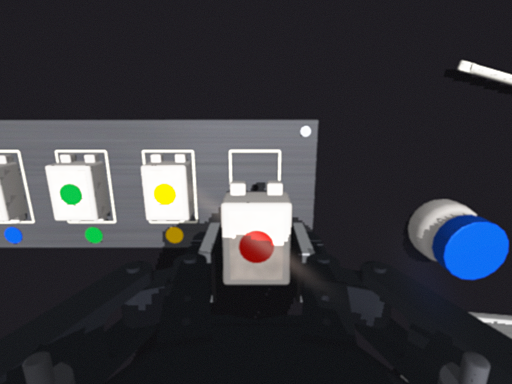

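The red shell is held square at (256,245), and green and yellow lie inside their outlines. The jar is well clear on the right.

Call:
drive_tool --steps '[[[0.002,-0.001,0.1,0],[0,0,0.1,0],[0,0,0.09,0],[0,0,0.03,0],[0,0,0.017,0],[0,0,0,0],[0,0,0,0]]]'

```text
time_s: 28.35
position: [0.6557, -0.1207, 0.1908]
orientation: [0.0, 0.999, 0.047, 0.001]
force: [-0.3, -0.4, 0.2]
width: 0.033
grip_force: 40.0
```

Call:
drive_tool --steps '[[[0,0,0,0],[0,0,0,0],[0,0,0,0],[0,0,0,0],[0,0,-0.05,0],[0,0,-0.15,0],[0,0,-0.15,0],[0,0,-0.1,0],[0,0,0,0],[0,0,0,0]]]' --hand 0.35

```text
time_s: 29.35
position: [0.6554, -0.1203, 0.3031]
orientation: [0.0, 0.999, 0.048, 0.001]
force: [-0.4, 0.5, -1.6]
width: 0.0579
grip_force: 0.0
```

Run:
```python
from h import *
w=Cam("wrist","w16.png")
dd=dots(w,20)
for k,uv,a in dd:
  P=w.plane(*uv,0.022); Q=w.plane(*uv,0.028);print(k,uv.round(1),a,P.round(4),Q.round(4)[:2])
yaws(w,dd,0.028)
go(0.48,-0.30,0.36,0.0952)
```

```text
red [510.3 105.3] 23 [ 0.7433 -0.3237  0.022 ] [ 0.7427 -0.3188]
red [256.3 186.8] 273 [ 0.6539 -0.1212  0.022 ] [ 0.6554 -0.1211]
red [255.  224.2] 213 [ 0.6184 -0.1234  0.022 ] [ 0.6208 -0.1232]
yellow [175.6 187. ] 282 [ 0.6468 -0.0498  0.022 ] [ 0.6485 -0.0514]
yellow [182.  222.7] 154 [ 0.6134 -0.0565  0.022 ] [ 0.6159 -0.0579]
green [ 92.9 187.2] 264 [0.6396 0.0232 0.022 ] [0.6415 0.02  ]
green [110.8 224.4] 210 [0.6055 0.0086 0.022 ] [0.6082 0.0057]
blue [508.6  41.1] 136 [ 0.7904 -0.307   0.022 ] [ 0.7887 -0.3024]
blue [ 12.  187.9] 272 [0.6321 0.0949 0.022 ] [0.6342 0.0899]
blue [ 38.7 224.5] 223 [0.5991 0.0746 0.022 ] [0.6019 0.0701]
  face red [ 654.3 -121.8    5.5   45.8   35.1]
  face red [ 620.9 -123.2    5.5   17.3   16.2]
  face yellow [647.1 -52.    5.5  46.7  33.9]
  face yellow [615.6 -57.9   2.2  15.8  14.4]
  face green [640.3  18.9   5.5  46.7  33.8]
  face green [610.    5.4  -1.3  21.1  16.1]
  face blue [ 788.4 -301.3   18.1   10.9    6. ]
  face blue [634.3  84.9  -7.1  48.7  30.2]
  face blue [623.8  85.6  14.2  67.   38.9]
now [ 0.6549 -0.1201  0.3013] yaw 0.0952 rollsum 0.0 tool shift before turn [-0.765  0.65  -0.235] after turn [-0.765  0.65  -0.235]
```

All five shells are in their outlines to within about 1.5 mm. Next is the valve.

Call:
drive_tool --steps '[[[-0.06,0.11,-0.04,0],[-0.08,0.16,-0.05,0],[-0.08,0.16,-0.05,0],[-0.08,0.16,-0.05,0],[-0.08,0.16,-0.05,0],[-0.08,0.15,-0.05,0],[-0.05,0.08,-0.05,0],[0,0,0,0],[0,0,0,0]]]' --hand 1

```text
time_s: 30.3
position: [0.5513, -0.3763, 0.3848]
orientation: [-0.001, 0.999, 0.047, -0.001]
force: [0.5, 0.3, -0.2]
width: 0.0855
grip_force: 0.0
```

Run:
```python
from h import *
w=Cam("wrist","w17.png"); print(pose()[1],yaw())
np.save("pics/w17d.npy",w.d)
cv2.imwrite("pics/w17b.png",cv2.resize(w.im[60:330,130:490],(720,540),interpolation=cv2.INTER_CUBIC))
```

```text
[ 0.55158244 -0.37550514  0.38445606] 0.0955409560728527
```

View pics/w17b.png

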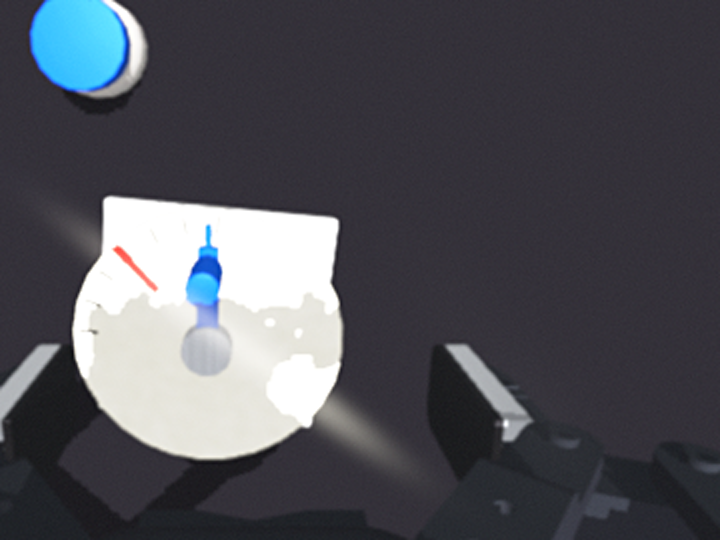

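The lever axis (hub) is at crop (206,350), the post top at (203,289), the lever tip at (208,226), and the red line runs from (156,289) to (116,247).

Run:
```python
from h import *
w=Cam("wrist");t=Cam("top","top2.png")
f=lambda u,v:(130+u/2,60+v/2)
for n,uv,z in(("mark",f(116,247),.046),("markin",f(156,289),.046),("tip",f(208,226),.05),("hub",f(206,350),.06),("post",f(203,288),.1)):
    print(n,w.plane(*uv,z).round(4),"depth z",w.depthz(*uv).round(4),"point by depth",(w.c+w.ray(*uv)*w.d[int(uv[1]),int(uv[0])]).round(4))
# red mark line mask
H,S,V=cv2.split(w.hsv)
m=(((H<8)|(H>172))&(S>110)&(V>100)).astype(np.uint8); m[:,:150]=0;m[:150]=0;m[:,250:]=0
ys,xs=np.nonzero(m); print(len(xs)); P=np.array([w.plane(x,y,.046)[:2] for x,y in zip(xs,ys)])
vx,vy,x0,y0=cv2.fitLine(P.astype(np.float32),cv2.DIST_L2,0,.01,.01).ravel(); print("line dir deg",np.degrees(np.arctan2(vy,vx)),x0,y0,P.max(0),P.min(0))
# post top: bright blue in both
for c,n,box in((w,"w",(170,245,215,250)),(t,"t",(195,220,405,430))):
    H,S,V=cv2.split(c.hsv); m=((H>95)&(H<120)&(S>120)&(V>150)).astype(np.uint8)
    r0,r1,c0,c1=box; sub=m[r0:r1,c0:c1]; 
    k,l,st,ce=cv2.connectedComponentsWithStats(sub); print(n,[(st[i,4],(ce[i]+[c0,r0]).round(1),st[i,:4]+[c0,r0,0,0]) for i in range(1,k) if st[i,4]>3])
# dial circle by mask of base: contour of white
cv2.imwrite("pics/tcrop.png",cv2.resize(t.im[185:265,375:455],(640,640),interpolation=cv2.INTER_CUBIC)[:600])
```

```text
mark [ 0.5304 -0.3024  0.046 ] depth z 0.0487 point by depth [ 0.5311 -0.3031  0.0489]
markin [ 0.5085 -0.3254  0.046 ] depth z 0.049 point by depth [ 0.5095 -0.3258  0.049 ]
tip [ 0.5477 -0.3516  0.05  ] depth z 0.0572 point by depth [ 0.5493 -0.3521  0.0572]
hub [ 0.481  -0.3564  0.06  ] depth z 0.0617 point by depth [ 0.4818 -0.3565  0.0617]
post [ 0.5296 -0.3546  0.1   ] depth z 0.0959 point by depth [ 0.5278 -0.3542  0.0947]
78
line dir deg 46.107243 0.52072275 -0.31276876 [ 0.53103826 -0.3024572 ] [ 0.5077818  -0.32537787]
w [(np.int32(429), array([233.2, 198.5]), array([224, 173,  18,  45]))]
t [(np.int32(33), array([418.9, 205.5]), array([415, 202,   9,   7])), (np.int32(31), array([416.3, 214. ]), array([415, 209,   4,  10]))]
```

View pics/tcrop.png

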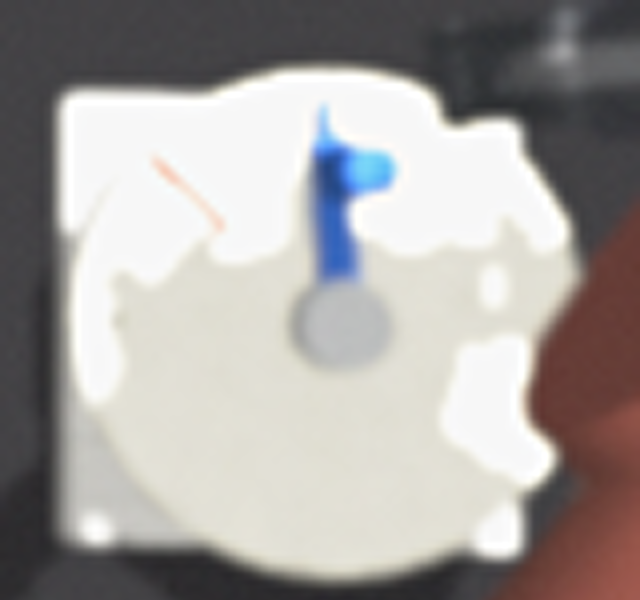

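Run:
```python
from h import *
class C2(Cam):
    pass
w=Cam("wrist");t=Cam("top")
A=dict(post=((231.5,204),(421.2,206.5)),hub=((233,235),(417.5,225.6)),tip=((234,173),(415.4,198.3)),mark=((188,183.5),(394.4,204.8)))
for k,(a,b) in A.items(): print(k,tri([w,t],[a,b]).round(4))
# post top in wrist: brighter blue
H,S,V=cv2.split(w.hsv); sub=w.hsv[170:245,215:250]; 
m=((H>95)&(H<112)&(V>210)&(S>120)).astype(np.uint8); m[:, :215]=0; m[:,250:]=0; m[:170]=0; m[245:]=0
k,l,st,ce=cv2.connectedComponentsWithStats(m); print([(st[i],ce[i].round(1)) for i in range(1,k) if st[i,4]>10])
go(0.5275,-0.354,0.36)
```

```text
post [ 0.5261 -0.354   0.0906]
hub [ 0.4806 -0.3563  0.0594]
tip [ 0.5476 -0.3524  0.0548]
mark [ 0.5306 -0.3036  0.0506]
[(array([225, 173,  16,  42, 348], dtype=int32), array([233.5, 197.9]))]
now [ 0.5521 -0.375   0.3854] yaw 0.0969 rollsum -0.0 tool shift before turn [-0.09  -0.093  0.102] after turn [-0.09  -0.093  0.102]
```

Call:
drive_tool --steps '[[[-0.047,-0.047,0,0],[-0.047,-0.047,0,0.35],[0,0,0.14,0],[0,0,0.14,0],[0,0,0.12,0],[0,0,0.08,0],[0,0,0.04,0],[0,0,0.03,0],[0,0,0,0],[0,0,0,0]]]' --hand 0.2 --newtons 25

```text
time_s: 31.55
position: [0.5264, -0.3553, 0.2505]
orientation: [0.001, 1.0, 0.027, 0.001]
force: [-0.0, 0.7, 0.4]
width: 0.0513
grip_force: 0.0
```

Run:
```python
from h import *
w=Cam("wrist","w18.png"); print(pose()[1],yaw())
```

```text
[ 0.52647679 -0.35544528  0.25081444] 0.05329636953622652
```

View pics/w18.png

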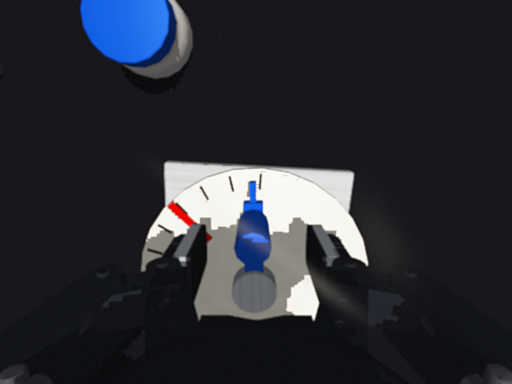

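The post is centred between the fingers at (253,242), the hub is at (254,288), and the red line end is at (172,206).

Call:
drive_tool --steps '[[[0,0,0.02,0],[0,0,0,0]]]'

```text
time_s: 31.8
position: [0.5259, -0.3551, 0.2442]
orientation: [0.0, 1.0, 0.027, 0.0]
force: [-1.1, 0.1, 0.2]
width: 0.0512
grip_force: 0.0
```

Call:
drive_tool --steps '[[[0,0,0,0],[0,0,0,0],[0,0,0,0],[0,0,0,0],[0,0,0,0],[0,0,0,0]]]' --hand -1

```text
time_s: 32.4
position: [0.5261, -0.355, 0.2445]
orientation: [-0.0, 1.0, 0.027, 0.0]
force: [-0.8, 2.1, 2.6]
width: 0.0171
grip_force: 24.9
```

Call:
drive_tool --steps '[[[-0.0005,-0.0138,0,-0.625],[-0.0005,-0.0138,0,-0.625],[-0.0005,-0.0138,0,-0.625],[-0.0005,-0.0138,0,-0.625],[-0.0005,-0.0138,0,-0.625],[-0.0005,-0.0138,0,-0.625],[-0.0005,-0.0138,0,-0.625],[-0.0005,-0.0138,0,-0.625],[-0.0005,-0.0138,0,-0.625],[-0.0005,-0.0138,0,-0.625]]]'

```text
time_s: 33.4
position: [0.5124, -0.3249, 0.2445]
orientation: [0.002, 0.92, 0.392, 0.001]
force: [2.7, -2.3, -1.7]
width: 0.0169
grip_force: 24.7
```

Run:
```python
from h import *
w=Cam("wrist","w19.png"); R,p=pose();st=readout.get_state()
d=p-np.array([.4806,-.3563,0]); print(p,yaw(),"post ang",np.degrees(np.arctan2(d[1],d[0])),np.hypot(*d[:2]),st["force"],st["width"])
# lever tip and mark by colour, on plane .05
H,S,V=cv2.split(w.hsv)
for n,m in(("blue",(H>95)&(H<125)&(S>100)&(V>60)),("red",((H<8)|(H>172))&(S>100)&(V>60))):
    k,l,s,ce=cv2.connectedComponentsWithStats(m.astype(np.uint8))
    for i in range(1,k):
        if s[i,4]>15: print(n,s[i],ce[i].round(1))
```

```text
[ 0.51219876 -0.32460178  0.24451554] 0.8085089442679037 post ang 45.09003031004151 0.044757777704811444 [ 2.51949777 -1.16719197 -0.4567538 ] 0.01703971217611598
blue [ 321    0  100   58 4580] [367.   24.3]
blue [ 237  182   38   95 2176] [256.3 237.5]
red [249 171   9  31 137] [252.  180.7]
```

View pics/w19.png

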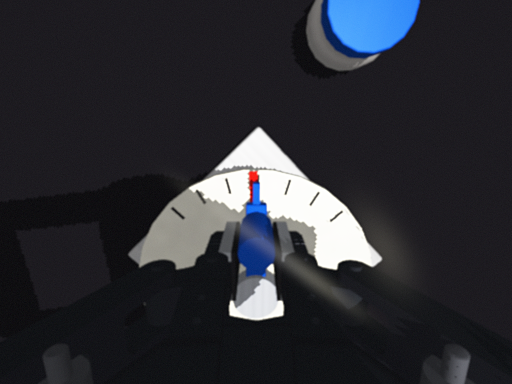

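The tip is at (257,184) and the red line's outer end at (253,172), so it needs about 0.04 rad more. I'll nudge it, release and rise.

Call:
drive_tool --steps '[[[0,-0.008,0,-0.35],[0,0,0,0],[0,0,0,0]]]'

```text
time_s: 33.75
position: [0.511, -0.3235, 0.2445]
orientation: [0.001, 0.912, 0.41, 0.0]
force: [4.6, -2.0, -2.3]
width: 0.017
grip_force: 24.6
```

Call:
drive_tool --steps '[[[0,0,0,0],[0,0,0,0],[0,0,0,0],[0,0,0,0],[0,0,-0.08,0],[0,0,-0.15,0],[0,0,-0.15,0],[0,0,-0.12,0],[0,0,0,0],[0,0,0,0]]]' --hand 0.2

```text
time_s: 34.75
position: [0.5106, -0.323, 0.37]
orientation: [0.001, 0.912, 0.41, 0.0]
force: [0.1, 0.3, -0.5]
width: 0.0514
grip_force: 0.0
```

Run:
```python
from h import *
w=Cam("wrist","w20.png"); print(pose()[1],yaw())
H,S,V=cv2.split(w.hsv)
for n,m in(("blue",(H>95)&(H<125)&(S>100)&(V>60)),("red",((H<8)|(H>172))&(S>100)&(V>60))):
    k,l,s,ce=cv2.connectedComponentsWithStats(m.astype(np.uint8))
    for i in range(1,k):
        if s[i,4]>15:
            ys,xs=np.nonzero(l==i); j=ys.argmin(); print(n,s[i],ce[i].round(1),"top",xs[ys==ys.min()].mean(),ys.min(),w.plane(xs[ys==ys.min()].mean(),ys.min(),.05).round(4))
cv2.imwrite("pics/w20b.png",cv2.resize(w.im[120:300,170:350],(600,600),interpolation=cv2.INTER_CUBIC))
```

```text
[ 0.51025365 -0.32283153  0.36828105] 0.8450148152309664
blue [ 470    0   42   68 1461] [497.4  22.5] top 490.5 0 [ 0.7684 -0.3413  0.05  ]
blue [ 301   27   53   56 2354] [327.1  54.8] top 328.5 27 [ 0.6489 -0.2639  0.05  ]
blue [247 152  20  57 671] [256.6 183.6] top 256.0 152 [ 0.5259 -0.3048  0.05  ]
red [ 433   16   56   83 2484] [461.   59.2] top 457.5 16 [ 0.7401 -0.3329  0.05  ]
red [256 146   6  18  44] [258.8 151.2] top 258.5 146 [ 0.5317 -0.3019  0.05  ]
```

View pics/w20b.png

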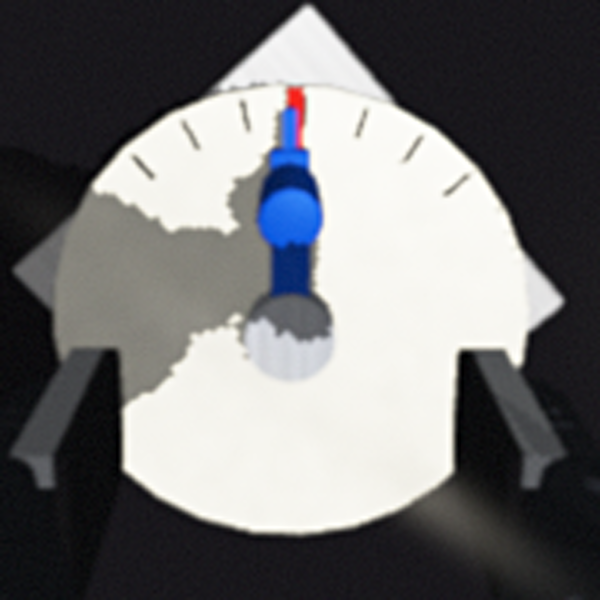

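Run:
```python
from h import *
from scipy.optimize import least_squares
w=Cam("wrist");t=Cam("top","top3.png")
H,S,V=cv2.split(w.hsv)
# dial circle centre: white region contour of the far arc, in plane .046
m=((V>60)&(S<60)).astype(np.uint8); 
def axisline(m,z):
    ys,xs=np.nonzero(m); P=np.array([w.plane(x,y,z)[:2] for x,y in zip(xs,ys)],np.float32)
    vx,vy,x0,y0=cv2.fitLine(P,cv2.DIST_L2,0,.01,.01).ravel(); return np.degrees(np.arctan2(vy,vx)),x0,y0
b=(H>95)&(H<125)&(S>100)&(V>60); b[:150]=0;b[:,:240]=0;b[:,280:]=0
tipm=b.copy(); tipm[164:]=0
P=[w.plane(x,y,.05)[:2] for y,x in zip(*np.nonzero(tipm))]; c=np.mean(P,0)
hub=w.plane(170+288/3.333,120+337/3.333,.060)[:2]
print("hub",hub,"tip part",c,"angle",np.degrees(np.arctan2(*(c-hub)[::-1])))
# dial centre by fit of circle to edge of white dial's far arc
e=cv2.Canny(cv2.cvtColor(w.im,cv2.COLOR_BGR2GRAY),60,150); pts=[]
for y,x in zip(*np.nonzero(e)):
    X=w.plane(x,y,.046)[:2]; r=np.hypot(*(X-hub))
    if .070<r<.082 and y<240: pts.append(X)
pts=np.array(pts); f=least_squares(lambda p:np.hypot(*(pts-p[:2]).T)-p[2],[*hub,.076],loss="soft_l1",f_scale=.001).x
print("dial",f,len(pts)); 
M=np.array([.5306,-.3030]); C=f[:2]
for cc in(hub,C): print("mark angle",np.degrees(np.arctan2(*(M-cc)[::-1])),np.hypot(*(M-cc)),"lever",np.degrees(np.arctan2(*(c-cc)[::-1])))
```

```text
hub [ 0.47964988 -0.35565385] tip part [ 0.52220776 -0.30922175] angle 47.492830712002444
dial [ 0.47975886 -0.35750479  0.07669188] 423
mark angle 45.9421273901081 0.07326897390094994 lever 47.492830712002444
mark angle 46.99178730280406 0.0745358553935138 lever 48.67909902496399
```

The lever is within about 2 mm of the line, so I'm going on to the focus drive.

Call:
drive_tool --steps '[[[0,0,-0.05,0.88],[0,0,-0.05,0.88],[0,0,-0.05,0.88],[0,0,-0.05,0.88],[0,0,0,0.88],[0,0,0,0.88],[0,0,0,0.88],[0,0,0,0.88],[0,-0.1,0,0],[0,-0.17,0,0]]]'

```text
time_s: 35.9
position: [0.5102, -0.2563, 0.4168]
orientation: [-0.001, 1.0, -0.002, -0.002]
force: [0.3, 1.3, 0.2]
width: 0.0512
grip_force: 0.0
```

Call:
drive_tool --steps '[[[0,-0.18,0,0],[0,-0.18,0,0],[0,-0.18,0,0],[0,-0.18,0,0],[0,-0.18,0,0],[0,-0.18,0,0],[0,-0.18,0,0],[0,-0.18,0,0],[0,-0.18,0,0],[0,-0.18,0,0]]]'

```text
time_s: 36.9
position: [0.5097, 0.1963, 0.4173]
orientation: [0.0, 1.0, 0.0, -0.001]
force: [0.4, -0.8, 0.4]
width: 0.051
grip_force: 0.0
```

Call:
drive_tool --steps '[[[0.02,-0.18,0,0],[0.03,-0.18,0,0],[0,-0.18,0,0],[0,-0.1,0,0],[0,-0.04,0,0],[0,0,0,0],[0,0,0,0]]]'

```text
time_s: 37.6
position: [0.5229, 0.3636, 0.4183]
orientation: [0.001, 1.0, -0.0, -0.001]
force: [-0.8, -0.0, 0.4]
width: 0.0511
grip_force: 0.0
```

Run:
```python
from h import *
w=Cam("wrist","w21.png"); print(pose()[1],yaw())
cv2.imwrite("pics/w21b.png",cv2.resize(w.im,(800,600),interpolation=cv2.INTER_CUBIC))
```

```text
[0.52297684 0.36325633 0.41866977] -0.000940804437067777
```

View pics/w21b.png

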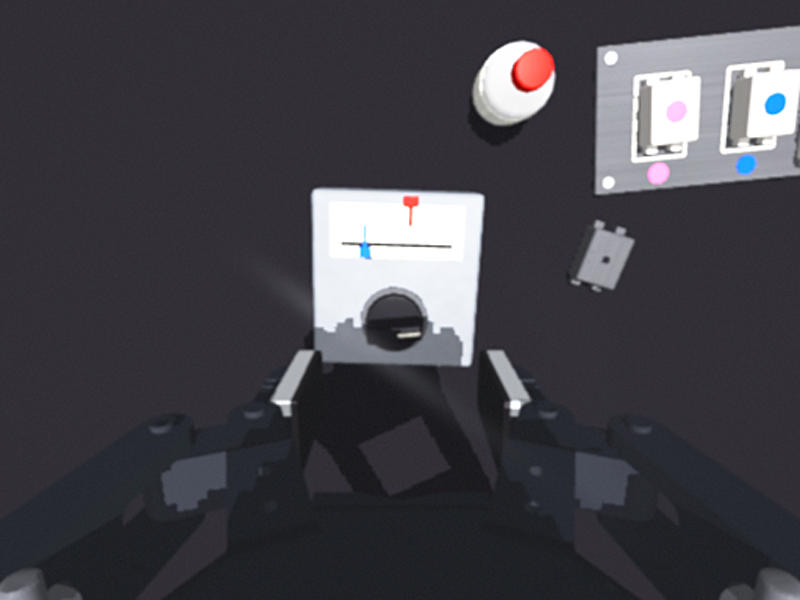

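The pointer is at (364,245) and the red mark at (411,224), so about 35 mm towards -y is needed, turning clockwise. The knob disc is at (395,318), and pink and blue are still in place.

```bash
cat >> h.py <<'E'
def scale(c,z=.0425,xr=(.52,.60),yr=(.31,.43)):
    H,S,V=cv2.split(c.hsv); o={}
    for n,m in(("blue",(H>98)&(H<125)&(S>110)&(V>60)),("red",((H<8)|(H>172))&(S>110)&(V>60))):
        ys,xs=np.nonzero(m); P=np.array([[*c.plane(x,y,z)[:2],x,y] for x,y in zip(xs,ys)])
        P=P[(P[:,0]>xr[0])&(P[:,0]<xr[1])&(P[:,1]>yr[0])&(P[:,1]<yr[1])]; o[n]=P
    return o
E
python3 - <<'E'
from h import *
w=Cam("wrist");t=Cam("top"); print(readout.get_state()["qpos"].round(3))
for n,P in scale(w).items():
    print(n,len(P),"mean",P[:,:2].mean(0).round(4),"x",P[:,0].min().round(4),P[:,0].max().round(4)); 
    # tip: blue tip is far +x, red tip is near -x
    e=P[P[:,0]>P[:,0].max()-.004] if n=="blue" else P[P[:,0]<P[:,0].min()+.004]; print("   tip",e[:,:2].mean(0).round(4))
for c,n in((w,"w"),(t,"t")):
    vs,us=np.nonzero(c.d>0); Z=c.d[vs,us]; X=(c.R@np.linalg.solve(c.K,np.vstack([us*Z,vs*Z,Z]))).T+c.c
    s=(np.hypot(X[:,0]-.47,X[:,1]-.365)<.045)
    for lo,hi in((.048,.062),(.068,.095)):
        q=X[s&(X[:,2]>lo)&(X[:,2]<hi)]
        if len(q)>5: print(n,lo,len(q),q.mean(0).round(4),*rect(cv2.minAreaRect((q[:,:2]*1000).astype(np.float32))),np.median(q[:,2]))
for c,n,b in((w,"wk",(170,240,215,285)),(t,"tk",(205,240,98,145))):
    a=c.im[b[0]:b[1],b[2]:b[3]]; a=np.clip(a.astype(float)*3,0,255).astype(np.uint8)
    cv2.imwrite(f"pics/{n}.png",cv2.resize(a,(400,400),interpolation=cv2.INTER_CUBIC))
cv2.imwrite("pics/k.png",np.hstack([cv2.imread("pics/wk.png"),cv2.imread("pics/tk.png")]))
# unit edges: row angle of box top from light grey
H,S,V=cv2.split(w.hsv); m=((V>90)&(S<60)).astype(np.uint8); l=cv2.connectedComponents(m)[1]; i=l[155,255]; 
q=np.argwhere(l==l[170,225])[:,::-1]; P=np.array([w.plane(u,v,.04)[:2] for u,v in q],np.float32); print("box",*rect(cv2.minAreaRect(P*1000)))
E
```

```text
[ 0.49   0.072  1.568 -0.     1.501  2.062]
blue 55 mean [0.5292 0.3897] x 0.5229 0.5362
   tip [0.5337 0.3901]
red 68 mean [0.5639 0.3552] x 0.5491 0.5687
   tip [0.5509 0.3554]
w 0.048 600 [0.4803 0.3682 0.0533] [474.3 367.6  29.7  44.9  43.4] 0.053015995009649375
w 0.068 432 [0.4751 0.3681 0.0777] [473.9 368.1 -84.6  39.5  12.1] 0.078643753517083
t 0.048 194 [0.4724 0.3651 0.0523] [472.6 367.2  12.6  44.7  44.2] 0.05229258061614883
t 0.068 90 [0.4727 0.3658 0.0779] [472.8 367.  -83.5  39.4  11.8] 0.0780624492572417
box [479.6 385.7  -1.8 190.8 167.1]
```

View pics/k.png

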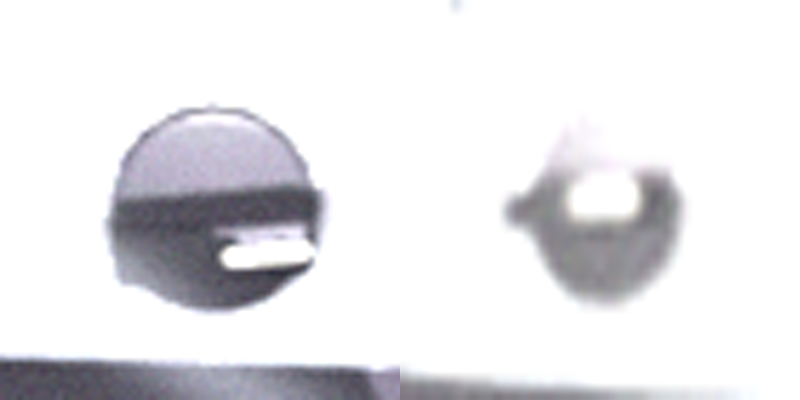

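The knob axis is at (0.4735, 0.3677), with the bar direction about 96°, the disc top at 0.053 and the bar top at 0.078. All of these match the text. About 5.7 rad clockwise is needed.

Call:
drive_tool --steps '[[[0,0,0,-0.998],[0,0,0,-0.998],[0,0,0,-0.998],[0,0,0,-0.998],[0,0,0,-0.998],[0,0,0,-0.998],[0,0,0,-0.998],[0,0,0,-0.998],[0,0,0,-0.998],[0,0,0,-0.998]]]' --hand 0.35 --newtons 40

```text
time_s: 38.75
position: [0.523, 0.3633, 0.4195]
orientation: [0.0, 0.825, 0.565, 0.0]
force: [-0.6, -0.0, 0.3]
width: 0.0578
grip_force: 0.0
```

Call:
drive_tool --steps '[[[0,0,0,-0.998],[0,0,0,-0.998],[0,0,0,-0.998],[0,0,0,-0.998],[0.019,-0.1,0.1,0],[0.019,-0.095,0.13,0],[0,0,0.14,0],[0,0,0.14,0],[0,0,0.08,0],[0,0,0,0]]]'

```text
time_s: 39.75
position: [0.4721, 0.367, 0.2677]
orientation: [-0.001, 0.669, 0.743, -0.004]
force: [-0.1, -0.6, 1.1]
width: 0.0576
grip_force: 0.0
```

Run:
```python
from h import *
w=Cam("wrist","w22.png"); print(readout.get_state()["qpos"].round(3))
a=w.im; cv2.imwrite("pics/w22.png",np.clip(a.astype(float)*2,0,255).astype(np.uint8))
go(.4735,.3677,.230,1.676)
```

```text
[ 0.537  0.111  1.784 -0.     1.249  0.432]
now [0.473  0.3677 0.2703] yaw 1.6759 rollsum -0.001 tool shift before turn [0.    0.003 0.161] after turn [0.    0.003 0.161]
```

View pics/w22.png

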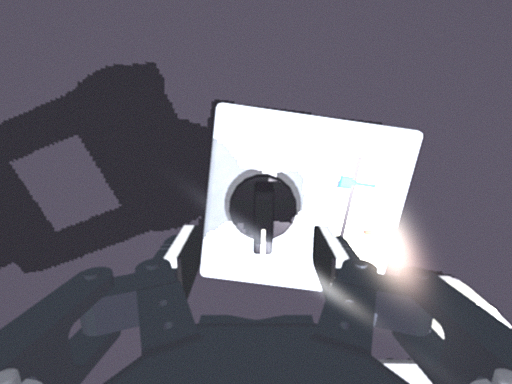

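The bar is upright between the fingers at (263,215). I'll lower, grip and turn 2.4 rad clockwise.

Call:
drive_tool --steps '[[[0,0.003,0.08,0],[0,0,0.06,0],[0,0,0.021,0],[0,0,0,0]]]'

```text
time_s: 40.2
position: [0.474, 0.3686, 0.2311]
orientation: [-0.0, 0.669, 0.744, -0.001]
force: [-0.4, 0.3, -0.3]
width: 0.0576
grip_force: 0.0
```

Call:
drive_tool --steps '[[[0,0,0,0],[0,0,0,0],[0,0,0,0],[0,0,0,0],[0,0,0,0],[0,0,0,0],[0,0,0,0]]]' --hand -1

```text
time_s: 40.9
position: [0.4745, 0.3691, 0.2325]
orientation: [0.0, 0.669, 0.744, 0.001]
force: [0.2, 0.3, 4.9]
width: 0.011
grip_force: 42.1
```

Call:
drive_tool --steps '[[[0,0,0,0.5],[0,0,0,0.5],[0,0,0,1],[0,0,0,1],[0,0,0,1],[0,0,0,1],[0,0,0,1],[0,0,0,1],[0,0,0,1],[0,0,0,1]]]'

```text
time_s: 41.9
position: [0.4751, 0.3687, 0.2325]
orientation: [0.001, 0.956, 0.292, 0.002]
force: [5.6, -2.5, 3.9]
width: 0.0111
grip_force: 41.9
```

Run:
```python
from h import *
st=readout.get_state(); print(st["qpos"].round(3),st["position"],yaw(),st["force"].round(1),st["wrist_torque"].round(2),st["width"])
t=Cam("top")
for n,P in scale(t,yr=(.30,.45)).items(): print(n,len(P),P[:,:2].mean(0).round(4))
```

```text
[ 0.537  0.162  1.799 -0.002  1.177  1.516] [0.47512359 0.36873867 0.23247128] 0.5924790849511483 [ 5.6 -2.5  3.9] [-0.3  -0.68  0.11] 0.01110410537303563
blue 3 [0.5278 0.3825]
red 8 [0.5664 0.3539]
```

Call:
drive_tool --steps '[[[0,0,0,1],[0,0,0,1],[0,0,0,1],[0,0,0,1],[0,0,0,1],[0,0,0,1],[0,0,0,1],[0,0,0,1],[0,0,0,1],[0,0,0,1]]]'

```text
time_s: 42.95
position: [0.4752, 0.368, 0.2324]
orientation: [0.001, 0.955, -0.298, 0.002]
force: [3.9, -6.4, 6.0]
width: 0.011
grip_force: 42.2
```

Call:
drive_tool --steps '[[[0,0,0,1],[0,0,0,0],[0,0,0,0],[0,0,0,0]]]'

```text
time_s: 43.35
position: [0.4752, 0.3679, 0.2325]
orientation: [0.001, 0.936, -0.353, 0.002]
force: [3.4, -6.5, 6.6]
width: 0.011
grip_force: 42.3
```

Call:
drive_tool --steps '[[[0,0,0,0],[0,0,0,0],[0,0,0,0],[0,0,0,0],[0,0,-0.08,0],[0,0,-0.1,0],[0,0,0,-0.99],[0,0,0,-0.99],[0,0,0,-0.99],[0,0,0,-0.99]]]' --hand 0.4

```text
time_s: 44.35
position: [0.4737, 0.369, 0.2762]
orientation: [0.0, 0.993, -0.121, -0.0]
force: [0.9, 0.7, 0.9]
width: 0.0596
grip_force: 0.0
```

Call:
drive_tool --steps '[[[0,0,0,-1],[0,0,0,-1],[0,0,0,-1],[0,0,0,-1],[0,0,0,-1],[0,0,0,-1],[0,0,0,-1],[0,0,0,-1],[0,0,0,-1],[0,0,0,-1]]]'

```text
time_s: 45.35
position: [0.4737, 0.369, 0.2761]
orientation: [-0.0, 0.887, 0.461, -0.0]
force: [0.3, 0.7, -0.6]
width: 0.0598
grip_force: 0.0
```

Call:
drive_tool --steps '[[[0,0,0,-1],[0,0,0,-1],[0,0,0,-1],[0,0,0,-1],[0,0,0,-1],[0,0,0,-1],[0,0,0,-1],[0,0,0,-1],[0,0,0,-1],[0,0,0,-1]]]'

```text
time_s: 46.35
position: [0.4737, 0.369, 0.2761]
orientation: [-0.0, 0.472, 0.881, -0.0]
force: [0.3, 0.0, 0.1]
width: 0.0598
grip_force: 0.0
```

Run:
```python
from h import *
st=readout.get_state(); print(st["qpos"].round(3),st["position"],yaw(),st["width"])
w=Cam("wrist","w23.png"); cv2.imwrite("pics/w23.png",np.clip(w.im.astype(float)*1.8,0,255).astype(np.uint8))
for n,P in scale(w,yr=(.30,.45)).items(): print(n,len(P),P[:,:2].mean(0).round(4))
t=Cam("top")
vs,us=np.nonzero(t.d>0); Z=t.d[vs,us]; X=(t.R@np.linalg.solve(t.K,np.vstack([us*Z,vs*Z,Z]))).T+t.c
```

```text
[ 0.538  0.107  1.778  0.     1.257 -0.049] [0.47374665 0.36896462 0.27612365] 2.157817563017248 0.05981899792433907Traceback (most recent call last):
  File "<stdin>", line 4, in <module>
  File "h.py", line 92, in scale
    P=P[(P[:,0]>xr[0])&(P[:,0]<xr[1])&(P[:,1]>yr[0])&(P[:,1]<yr[1])]; o[n]=P
         ~^^^^^
IndexError: too many indices for array: array is 1-dimensional, but 2 were indexed
```

View pics/w23.png

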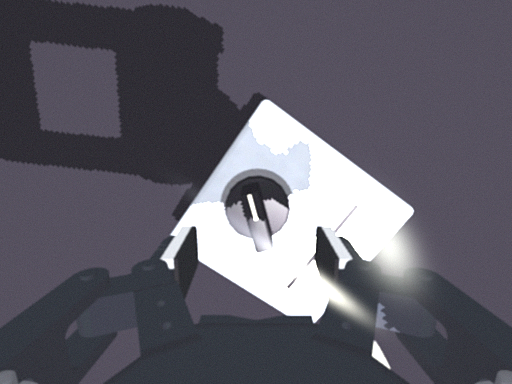

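I've now looked at more pictures than the 14 allowed, so from here I'll work from numbers only. The bar is about 0.26 rad from square to the fingers. I'll finish the back-turn, regrip and turn on by 3.2 rad.

Call:
drive_tool --steps '[[[0,0,0,-1],[0,0,0,-1],[0,0,0,-0.18],[0,0,0,0],[0,0,0.08,0],[0,0,0.06,0],[0,0,0.034,0],[0,0,0,0],[0,0,0,0]]]'

```text
time_s: 47.3
position: [0.4741, 0.3689, 0.2329]
orientation: [-0.0, 0.356, 0.934, -0.0]
force: [-0.5, -0.4, -0.4]
width: 0.0597
grip_force: 0.0
```

Call:
drive_tool --steps '[[[0,0,0,0],[0,0,0,0],[0,0,0,0],[0,0,0,0],[0,0,0,0],[0,0,0,0],[0,0,0,0]]]' --hand -1

```text
time_s: 48.0
position: [0.4742, 0.3689, 0.2338]
orientation: [0.0, 0.356, 0.935, -0.0]
force: [-3.4, -1.8, 5.9]
width: 0.0109
grip_force: 41.8
```

Call:
drive_tool --steps '[[[0,0,0,0.5],[0,0,0,0.5],[0,0,0,1],[0,0,0,1],[0,0,0,1],[0,0,0,1],[0,0,0,1],[0,0,0,1],[0,0,0,1],[0,0,0,1]]]'

```text
time_s: 49.0
position: [0.4747, 0.369, 0.2338]
orientation: [0.001, 0.787, 0.617, 0.001]
force: [0.9, -1.4, 2.1]
width: 0.011
grip_force: 41.4
```

Call:
drive_tool --steps '[[[0,0,0,1],[0,0,0,1],[0,0,0,1],[0,0,0,1],[0,0,0,1],[0,0,0,1],[0,0,0,1],[0,0,0,1],[0,0,0,1],[0,0,0,1]]]'

```text
time_s: 50.0
position: [0.4752, 0.3684, 0.2338]
orientation: [0.001, 0.998, 0.065, 0.002]
force: [3.8, -4.2, 2.4]
width: 0.0108
grip_force: 41.4
```

Run:
```python
from h import *
st=readout.get_state(); print(st["qpos"].round(3),st["position"],yaw(),st["width"],st["force"].round(1))
w=Cam("wrist","w24.png"); H,S,V=cv2.split(w.hsv)
for n,m in(("blue",(H>98)&(H<125)&(S>90)&(V>50)),("red",((H<8)|(H>172))&(S>90)&(V>50))):
    k,l,s,ce=cv2.connectedComponentsWithStats(m.astype(np.uint8))
    for i in range(1,k):
        if s[i,4]>8: print(n,s[i],ce[i].round(1),w.plane(*ce[i],.0425).round(4))
```

```text
[ 0.536  0.16   1.798 -0.003  1.18   1.979] [0.47521514 0.36836805 0.23376448] 0.12916735788827052 0.010839662160943307 [ 3.8 -4.2  2.4]
blue [270  97  19  49 464] [280.4 126.8] [0.5321 0.3619 0.0425]
red [292  52  26  48 657] [302.7  69.3] [0.5624 0.3548 0.0425]
```

Call:
drive_tool --steps '[[[0,0,0,1],[0,0,0,1],[0,0,0,1],[0,0,0,1],[0,0,0,1],[0,0,0,1],[0,0,0,1],[0,0,0,1],[0,0,0,0]]]'

```text
time_s: 50.95
position: [0.4751, 0.3678, 0.2337]
orientation: [0.001, 0.915, -0.402, 0.002]
force: [1.4, -7.1, 4.3]
width: 0.0111
grip_force: 41.7
```

```bash
cat > f.py <<'E'
from h import *
st=readout.get_state(); print(st["qpos"].round(3),yaw())
w=Cam("wrist","w25.png"); H,S,V=cv2.split(w.hsv)
o=scale(w,yr=(.3,.45))
for n,P in o.items():
    b=P[P[:,0]>P[:,0].max()-.004] if n=="blue" else P[P[:,0]<P[:,0].min()+.004]
    print(n,len(P),"mean",P[:,:2].mean(0).round(4),"xr",P[:,0].min().round(4),P[:,0].max().round(4),"tip",b[:,:2].mean(0).round(4))
# white scale plate outline -> unit yaw
m=((V>150)&(S<45)).astype(np.uint8); k,l,s,ce=cv2.connectedComponentsWithStats(m)
for i in range(1,k):
    if s[i,4]>600:
        q=np.argwhere(l==i)[:,::-1]; P=np.array([w.plane(u,v,.0415)[:2] for u,v in q],np.float32); print("white",s[i],*rect(cv2.minAreaRect(P*1000)))
# black scale line
dk=((V<70)).astype(np.uint8)
P=np.array([w.plane(u,v,.0415)[:2] for v,u in np.argwhere(dk)]); P=P[(P[:,0]>.525)&(P[:,0]<.55)&(P[:,1]>.32)&(P[:,1]<.40)]
if len(P)>20:
    vx,vy,x0,y0=cv2.fitLine(P.astype(np.float32),cv2.DIST_HUBER,0,.001,.001).ravel(); print("black line",len(P),np.degrees(np.arctan2(vy,vx)),P.std(0))
E
python3 f.py
```

```text
[ 0.536  0.16   1.799 -0.004  1.182  2.936] -0.8282487414289745
blue 436 mean [0.532  0.3562] xr 0.5226 0.5474 tip [0.5455 0.3557]
red 599 mean [0.5626 0.355 ] xr 0.5479 0.5705 tip [0.5501 0.3554]
white [   81    16   262   241 28886] [510.5 361.6  -2.2 120.7 114.6]
black line 609 88.23744 [0.0010282  0.02250519]
```

The pointer and mark tips agree to about 0.3 mm. I'll release, rise and verify.

Call:
drive_tool --steps '[[[0,0,0,0],[0,0,0,0],[0,0,0,0],[0,0,0,0],[0,0,-0.08,0],[0,0,-0.14,0],[0,0,-0.14,0],[0,0,-0.14,0],[0,0,0,0],[0,0,0,0]]]' --hand 0.4

```text
time_s: 52.0
position: [0.4741, 0.3691, 0.3591]
orientation: [-0.001, 0.916, -0.401, 0.001]
force: [-0.1, -0.7, -0.3]
width: 0.0597
grip_force: 0.0
```

```bash
python3 f.py
python3 - <<'E'
from h import *
t=Cam("top","top4.png")
for k,uv,a in dots(t,2,50,60): 
    P=t.plane(*uv,.028)
    if .60<P[0]<.68 and abs(P[1])<.2: print(k,uv.round(1),a,P.round(4))
go(.6,.02,.42,0.095)
E
```

```text
[0.538 0.027 1.716 0.    1.396 2.934] -0.8259213080120218
blue 32 mean [0.5303 0.3566] xr 0.5229 0.5401 tip [0.5394 0.3555]
red 110 mean [0.5636 0.3551] xr 0.5492 0.5694 tip [0.5511 0.3553]
white [ 323    0   48   38 1082] [516.4 204.6 -16.2  35.1  29.2]
white [  142    54   187   176 14707] [503.4 366.4  -1.8 137.9 128.3]
red [318.4 153.4] 13 [ 0.6559 -0.1213  0.028 ]
red [318.4 171.7] 46 [ 0.6095 -0.1218  0.028 ]
yellow [290.7 155.5] 14 [ 0.6494 -0.0517  0.028 ]
yellow [291.2 173.7] 46 [ 0.6033 -0.0538  0.028 ]
green [257.5 166.5] 12 [0.62   0.0317 0.028 ]
now [0.4736 0.3687 0.3562] yaw -0.826 rollsum -7.675 tool shift before turn [ 1.368  0.574 -0.254] after turn [ 0.371  1.437 -0.252]
```

The top view suggests the green shell may have been knocked, so I'm checking with the wrist camera.

Call:
drive_tool --steps '[[[0,0,-0.03,-0.96],[0,0,-0.03,-0.96],[0,0,-0.03,-0.96],[0,0,-0.03,-0.96],[0,0,-0.03,-0.96],[0,0,-0.03,-0.96],[0,0,-0.03,-0.96],[0,0,-0.04,-0.96],[0,0,0,0]]]' --hand 0.35

```text
time_s: 53.0
position: [0.4741, 0.3689, 0.4198]
orientation: [0.0, 0.999, 0.048, -0.0]
force: [-0.4, 0.2, 0.1]
width: 0.0577
grip_force: 0.0
```

Call:
drive_tool --steps '[[[0.041,0.16,0,0],[0.041,0.16,0,0],[0.041,0.16,0,0],[0.041,0.16,0,0],[0.041,0.16,0,0],[0.041,0.16,0,0],[0.041,0.16,0,0],[0.041,0.16,0,0],[0.041,0.157,0,0],[0,0,0,0]]]'

```text
time_s: 54.0
position: [0.6009, 0.0161, 0.4181]
orientation: [0.0, 0.999, 0.044, -0.002]
force: [0.2, 0.5, -0.0]
width: 0.0573
grip_force: 0.0
```

Run:
```python
from h import *
w=Cam("wrist","w26.png"); R,p=pose(); print(p,yaw())
dd=dots(w,20)
for k,uv,a in dd: print(k,uv.round(1),a,w.plane(*uv,.006).round(4)[:2],w.plane(*uv,.028).round(4)[:2],"dz",w.depthz(*uv).round(3))
yaws(w,dd,.028)
for o in outlines(w): print(*o)
```

```text
[0.60035318 0.01804006 0.41817212] 0.08964649557341856
red [  4.3 105.3] 195 [0.6413 0.3366] [0.6426 0.3185] dz 0.085
red [373.1 127.3] 140 [ 0.6554 -0.1302] [ 0.6559 -0.1215] dz 0.028
red [362.4 159.9] 140 [ 0.6124 -0.1243] [ 0.6154 -0.1159] dz 0.007
red [502.9 243.2] 33 [ 0.5117 -0.3458] [ 0.5205 -0.3247] dz 0.048
yellow [201.    1.1] 80 [0.7787 0.0949] [0.7721 0.0907] dz 0.007
yellow [315.1 127.9] 139 [ 0.648  -0.0564] [ 0.6489 -0.0519] dz 0.029
yellow [309.  160.4] 131 [ 0.6057 -0.0543] [ 0.609  -0.0499] dz 0.009
green [244.4 146.2] 124 [0.6168 0.0321] [0.6195 0.0315] dz 0.03
green [259.4 161.9] 41 [0.5979 0.0107] [0.6017 0.0113] dz 0.007
blue [198.1 129.5] 131 [0.6329 0.093 ] [0.6346 0.0888] dz 0.031
blue [202.6 161.3] 139 [0.5921 0.0855] [0.5963 0.0818] dz 0.008
blue [509.3 252.9] 49 [ 0.4977 -0.3597] [ 0.5073 -0.3378] dz 0.055
pink [138.4 128.6] 122 [0.6272 0.1692] [0.6293 0.1607] dz 0.03
pink [149.3 161.8] 142 [0.5852 0.1556] [0.5897 0.1479] dz 0.007
  face red [647.7 302.6  -6.1  47.7  40.9]
  face red [ 660.2 -120.6    5.6   51.9   34.1]
  face red [ 615.2 -115.5   10.2   1
[... 457 characters left out ...]
51.3  34. ]
  face pink [ 5.894e+02  1.483e+02 -1.000e-01  1.630e+01  1.490e+01]
[627.3 169.2 -85.   17.2  16.4] [138.44736842 128.5       ]
[6.280e+02 1.528e+02 3.000e-01 6.100e+01 2.740e+01] [154.3381295  133.74820144]
[617.   32.  -40.4  17.6  17.4] [244.47368421 146.02631579]
[641.1  20.4   5.8  59.5  38.4] [257.7254902  124.13071895]
[632.8  93.1 -41.7  17.6  16.7] [198.05263158 129.5       ]
[636.4  73.8   4.2  59.1   6.9] [213.53608247 127.74226804]
[ 655.  -130.2   52.8   18.    17.9] [373.    127.425]
[ 653.6 -106.6    6.2   59.1   11.9] [354.5631068  126.72815534]
[647.8 -56.3 -84.9  18.2  17.6] [315.19512195 127.82926829]
[646.7 -35.5   6.1  57.9   9.4] [298.61386139 127.22772277]
```

The green shell was knocked to (0.6198, 0.0316), still flat at yaw 5°. The other four hold within 2 mm. I'll regrip it across its length, clear of the neighbours and above the tabs, and move it back.

Call:
drive_tool --steps '[[[0,0,0,-1],[0,0,0,-1],[0,0,0,-1],[0,0,0,-1],[0,0,0,-1],[0,0,0,-1],[0,0,0,-1],[0,0,0,-1],[0,0,0,-1],[0,0,0,-1]]]' --hand 0.6

```text
time_s: 55.05
position: [0.5996, 0.0215, 0.419]
orientation: [-0.001, 0.796, 0.605, -0.001]
force: [0.1, -0.3, 0.5]
width: 0.0686
grip_force: 0.0
```

Call:
drive_tool --steps '[[[0,0,0,-1],[0,0,0,-1],[0,0,0,-1],[0,0,0,-0.07],[0.047,0.082,0.1,0],[0,0,0.15,0],[0,0,0.15,0],[0,0,0.15,0],[0,0,0,0],[0,0,0,0]]]' --newtons 40

```text
time_s: 56.05
position: [0.6191, 0.0342, 0.2824]
orientation: [-0.001, 0.674, 0.739, -0.001]
force: [0.6, -0.4, 0.8]
width: 0.0684
grip_force: 0.0
```

Run:
```python
from h import *
w=Cam("wrist","w27.png"); R,p=pose(); print(p,yaw(),readout.get_state()["width"])
dd=dots(w,20)
for k,uv,a in dd: print(k,uv.round(1),a,w.plane(*uv,.006).round(4)[:2],w.plane(*uv,.028).round(4)[:2],"dz",w.depthz(*uv).round(3))
yaws(w,dd,.028)
go(.6198,.0316,.190,1.658)
```

```text
[0.61990567 0.03404111 0.28462316] 1.662965034988148 0.0683038649255097
yellow [236.1 277.1] 213 [ 0.606  -0.0551] [ 0.6065 -0.0414] dz 0.007
yellow [284.  292.7] 262 [ 0.6532 -0.0676] [ 0.6495 -0.0528] dz 0.029
green [259.6 198.7] 315 [0.6207 0.0244] [0.6199 0.031 ] dz 0.03
green [229.4 210.7] 33 [0.595  0.0108] [0.5965 0.0186] dz 0.007
blue [232.4 125.4] 326 [0.5924 0.0852] [0.594  0.0864] dz 0.008
blue [286.7 127.7] 381 [0.6372 0.0875] [0.6349 0.0885] dz 0.03
  face yellow [606.3 -41.4 -85.2  17.6  15.6]
  face yellow [649.9 -51.8   5.5  43.2  33. ]
  face green [622.5  27.9   5.4  46.3  24.5]
  face blue [593.7  86.6   5.3  16.7  16.2]
  face blue [637.9  89.    5.3  47.9  32.5]
now [0.6199 0.034  0.2846] yaw 1.663 rollsum 0.041 tool shift before turn [-0.01  -0.002  0.378] after turn [-0.01  -0.002  0.378]
```

Call:
drive_tool --steps '[[[-0.011,0,0.1,0],[0,0,0.1,0],[0,0,0.1,0],[0,0,0.06,0],[0,0,0.018,0],[0,0,0,0],[0,0,0,0]]]'

```text
time_s: 56.8
position: [0.6206, 0.0309, 0.1904]
orientation: [0.001, 0.674, 0.739, 0.001]
force: [-1.0, -0.0, 0.3]
width: 0.0681
grip_force: 0.0
```

Call:
drive_tool --steps '[[[0,0,0,0],[0,0,0,0],[0,0,0,0],[0,0,0,0],[0,0,0,0],[0,0,0,0]]]' --hand -1

```text
time_s: 57.4
position: [0.6205, 0.0308, 0.1902]
orientation: [0.001, 0.673, 0.739, 0.001]
force: [0.5, -0.4, 6.8]
width: 0.0426
grip_force: 42.4
```

Call:
drive_tool --steps '[[[0,0,-0.05,0],[0,0,-0.07,0],[0,0,0,0],[0,0,0,0]]]'

```text
time_s: 57.8
position: [0.62, 0.0309, 0.2196]
orientation: [0.001, 0.673, 0.739, 0.001]
force: [-0.2, -0.1, -0.4]
width: 0.0425
grip_force: 41.8
```

Run:
```python
from h import *
go(.6415,.0195,.2225,1.666)
w=Cam("wrist","w28.png")
for k,uv,a in dots(w,20): print(k,uv.round(1),a,w.plane(*uv,.006).round(4)[:2],w.plane(*uv,.028).round(4)[:2],"dz",w.depthz(*uv).round(3))
```

```text
now [0.62   0.0309 0.2196] yaw 1.6639 rollsum -0.018 tool shift before turn [-0.053  0.081 -0.011] after turn [-0.053  0.081 -0.011]
yellow [509.7 211.9] 142 [0.7869 0.0462] [0.766 0.052] dz 0.004
yellow [228.9 313.8] 85 [ 0.6062 -0.0502] [ 0.6069 -0.0328] dz 0.007
blue [289.6 128. ] 258 [0.6341 0.0869] [0.6315 0.0879] dz 0.03
pink [217.7   5.5] 64 [0.5859 0.1496] [0.5891 0.1431] dz 0.008
```

Call:
drive_tool --steps '[[[-0.027,0.04,0,0],[-0.027,0.041,0,0],[0,0,0,0],[0,0,0.06,0],[0,0,0.04,0],[0,0,0.016,0],[0,0,0,0],[0,0,0,0]]]'

```text
time_s: 58.65
position: [0.6406, 0.0194, 0.1895]
orientation: [-0.001, 0.673, 0.739, -0.001]
force: [-4.5, -0.6, 8.2]
width: 0.043
grip_force: 43.8
```

Call:
drive_tool --steps '[[[0,0,0,0],[0,0,0,0],[0,0,0,0],[0,0,0,0],[0,0,0,0],[0,0,-0.1,0],[0,0,-0.15,0],[0,0,-0.15,0],[0,0,-0.18,0],[0,0,-0.18,0]]]' --hand 0.6

```text
time_s: 59.65
position: [0.6407, 0.0193, 0.3807]
orientation: [-0.0, 0.673, 0.739, -0.0]
force: [0.9, -0.8, 0.1]
width: 0.0686
grip_force: 0.0
```

Call:
drive_tool --steps '[[[0,0,-0.1,1],[0,0,0,1],[0,0,0,1],[0,0,0,1],[0,0,0,1],[0,0,0,1],[0,0,0,1],[0,0,0,1],[0,0,0,1],[0,0,0,1]]]'

```text
time_s: 60.65
position: [0.641, 0.0193, 0.4043]
orientation: [-0.0, 0.974, 0.227, -0.0]
force: [0.3, -1.1, 1.2]
width: 0.0682
grip_force: 0.0
```

Call:
drive_tool --steps '[[[0,0,0,1],[0,0,0,1],[0,0,0,1],[-0.1,0,0,0],[-0.05,0,0,0],[0,0,0,0],[0,0,0,0]]]'

```text
time_s: 61.35
position: [0.6038, 0.0154, 0.4048]
orientation: [0.0, 0.999, 0.052, 0.001]
force: [-0.4, 0.1, 0.7]
width: 0.0684
grip_force: 0.0
```

Run:
```python
from h import *
w=Cam("wrist","w29.png"); R,p=pose(); print(p,yaw())
dd=dots(w,20)
for k,uv,a in dd: print(k,uv.round(1),a,w.plane(*uv,.028).round(4)[:2],"dz",w.depthz(*uv).round(3))
yaws(w,dd,.028)
for o in outlines(w): print(*o)
```

```text
[0.60407174 0.01540533 0.40473   ] 0.10382018393766267
red [376.9 133.9] 144 [ 0.6557 -0.1217] dz 0.029
red [365. 167.] 142 [ 0.6156 -0.1156] dz 0.007
red [508.3 255.3] 34 [ 0.5199 -0.3253] dz 0.049
yellow [201.1   1. ] 77 [0.7717 0.0907] dz 0.006
yellow [317.1 133.4] 145 [ 0.649 -0.052] dz 0.029
yellow [310.2 166.4] 132 [ 0.6094 -0.0499] dz 0.008
green [254.9 136.3] 134 [0.6382 0.02  ] dz 0.03
green [255.3 166.1] 133 [0.603  0.0159] dz 0.007
blue [196.1 133. ] 139 [0.6347 0.0888] dz 0.029
blue [200.3 165.7] 142 [0.5965 0.0818] dz 0.007
pink [134.4 131.1] 125 [0.6294 0.1606] dz 0.03
pink [145.3 165.2] 150 [0.5902 0.1476] dz 0.008
  face red [ 660.2 -120.6    5.5   51.7   34.3]
  face red [ 615.6 -115.7   11.2   15.8   14.5]
  face red [ 471.7 -323.6   18.6  104.8   40.8]
  face yellow [770.3  90.7 -84.   10.7   4.6]
  face yellow [650.8 -51.6   6.   47.1  34.5]
  face yellow [609.9 -49.6   8.4  15.2  14.5]
  face green [638.3  19.5   5.1  44.2  40.7]
  face green [603.   16.2   6.   14.6  14.5]
  face blue [635.   88.5   6.   42.6  34.6]
  face blue [596.1  82.1   3.5  15.2  14.5]
  face pink [633.7 160.5   6.   50.2  34.5]
  face pink [590.4 148.    0.7  15.8  14.4]
[ 655.2 -130.5  -36.    18.2   17.5] [376.7804878  133.85365854]
[ 653.7 -107.     6.4   57.6   11.9] [357.78095238 132.6952381 ]
[647.5 -56.9  52.4  18.   17.9] [317.19512195 133.6097561 ]
[646.8 -35.2   7.   58.8   9. ] [299.99038462 132.46153846]
[636.3  20.1  51.1  17.5  16.7] [254.82051282 136.23076923]
[664.9  22.1 -84.   38.   10.6] [255.77777778 111.7       ]
[632.7  93.1 -84.   17.6  17.1] [196.05 133.  ]
[636.   73.7   5.   57.5   5.8] [212.13265306 131.5       ]
[626.8 169.5  48.   17.4  16.6] [134.25641026 131.17948718]
[628.  155.4   5.5  58.8  29.5] [150.91489362 136.43262411]
```

Green is back, about 3 mm from its outline centre, flat and square. The other four hold within 2 mm, and the lever and pointer were checked after release. Handing in.

```bash
python3 -c "
from plant import workorder
print(workorder.sign_off())"
```

```text
the job is handed in; nothing more can be done
None
```

Job handed in, no verdict returned: by my measurements all five shells lie in their outlines (green, knocked aside mid-run and put back, is about 3 mm off centre, the rest within 2 mm), the lever is about 2 mm from the red line and the pointer within about 0.5 mm of its mark, but I viewed 16 pictures against the allowed 14.

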